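# Reset the cam clamp of a sine plate on a block that has crept off its stop

### The job

The drilled steel block on the sine plate has crept away from the side stop because its cam clamp was left slack. Flip the cam lever fully open, push the block back flush against the side stop (it stays down on the end stop), and then set the clamp: turn the knurled adjusting nut so that, on closing, the lever starts to bite about halfway through its swing, and flip the lever fully closed. Leave the micrometer, loupe and try square where they are.

Things in the scene. Friction and masses are not known exactly. Their poses are not given: they have to be found in the camera images.
- sine_fixture: Steel sine plate standing fixed on the bench. Origin on the bench under the middle of its base (175 x 130 x 20 mm); x level, towards the high end (away from the robot), y left, z up. It carries the tilted plate, the clamp and the cam lever.
- tilted_plate: Plate tilted 30 degrees, 170 x 130 x 24 mm. Origin: middle of its top face, (-23, 0, 87.7) mm in the sine_fixture frame. Axes ('plate frame'): x uphill, y left, z square off the plate. On it: end stop (14 mm high, face at x = -73), side stop bar (18 mm high, x = -71 to -27, face at y = -42 looking to +y), guide pillar (radius 8, 58 high, x = 62, y = 0).
- stop_corner (a point): The corner where the plate's face, the end stop and the side stop meet: (-73, -42, 0) mm in the plate frame.
- work_block: Loose drilled steel block, 50.8 (x, uphill) x 76.2 (y) x 25.4 mm (z, off the plate), 0.5 to 0.8 kg; origin: middle of its underside. It rests on the end stop, 4 to 13 mm left of the side stop; home is (-47.6, -3.9, 0) mm in the plate frame. To slide it to -y takes 3 to 9 N: push its free left face near the plate and near its middle.
- strap: Dark steel clamp strap, 122 x 30 x 14 mm, from x = 74 to -48 mm in the plate frame over y = 0; moves only along plate z. Origin on the stud's axis, 39 mm below the strap's underside; about 0 mm off the plate with the lever closed. Under its tip (x = -40) a foot with a 24 mm sprung pad, screwed to a length of its own (unknown by 1.2 mm either way); the pad yields above 100 N, then 25 N per mm.
- nut_grip (a point): Grip point on the stud's axis, plate x = 22, y = 0; 76 mm off the plate with the lever closed, 85 open. The round knurled nut (38 mm across, 28 tall) reaches from 20 below to 8 above it at the start, the stud to 21 above. Grip the rim with the tool along plate -z. Clockwise from above it goes down with the strap, 10 mm a turn (0.35 N m; stays put); it needs 1.8 to 3.9 rad clockwise.
- cam_lever (a joint): Cam lever angle, rad: 0 closed (parallel to the plate, pointing uphill), 1.75 open (standing up, leaning to the robot), stops at both ends. Lifts stud, nut and strap by 8 mm x (0.995 - cos(angle - 0.1)). Free, it moves with 1 to 3 N at the handle and stays at either end; when the pad meets the block it quickly takes 4 to 6 N more (the bite), until it goes over centre just before closed.
- lever_grip (a point): Middle of the black revolving handle (22 mm across, 52 mm long, along plate y) at the end of the cam lever, right of the sine plate, at plate y = -112 mm. It moves on an arc of 98 mm about the cam lever's axis, square to plate y, and spins freely on its pin, so a grip across it with the tool along plate -z (fingers closing along plate x) can follow the whole arc without turning.
- lever_pivot (a point): Point on the cam lever's axis, at (22, -78, -40) mm in the plate frame; the axis runs along plate y. Fixed. The lever itself is a flat 12 x 9 mm bar at plate y = -78 mm.
- micrometer: Bystander: micrometer lying right of the sine plate, 50 x 115 x 16 mm, origin under its middle.
- loupe: Bystander: black eye loupe, 37 mm across, 34 mm high, standing left of the sine plate, origin under its middle.
- engineer_square: Bystander: steel try square lying flat behind the sine plate on the right, 75 x 121 x 14 mm, origin under its middle.
Things that resemble listed ones, but are neither listed nor needed, are in the scene too. Leave any purple look-alike of the work_block alone.

How it is judged:
By the outcome, as a careful person would: the job done as asked, in the order asked, and still so for the second after the job is handed in, with the robot touching nothing.
It also fails if it takes over 72 s, if anything falls off the work surface, if the arm or the gripper's body presses on something with over 40 N, if the wrist force passes 120 N, or if a joint passes its speed limit or range.

### The arm

A 6-joint arm with a two-finger parallel gripper is mounted at the origin on a cart in front of the work surface, level with it; the furniture and walls round the work are solid. World frame = base frame: x ahead of the robot, y to its left, z up, the work surface at z = 0. Lengths are in m, angles in rad, forces in N, time in s.
With the tool pointing down it reaches from about 0.225 to 0.875 m from the base axis. Payload 3.4 kg.
Tool frame: the origin (TCP) lies between the finger pads; the fingertips stand 11 mm ahead of it and the grasp point (between the pads) lies 8 mm behind it (tips_ahead is the distance from the TCP to the fingertips, in m); z points along the fingers, x is the direction in which the jaws open and shut, and the axes are right-handed (so a half turn about z gives the same grasp; the last joint's range is limited). The gripper opens to 85 mm and grips with 20 to 120 N. Pads are 22 mm wide; open, the fingers measure 114 mm over their backs; the gripper's body (76 mm by 85 mm) begins 54 mm behind the grasp point. The pads swing forward as they close: fully open they stand 13 mm farther back than shut.
Start: joints at [-1.331, 0.276, 1.505, -0, 1.361, -0.121], TCP at [0.203, -0.538, 0.242] pointing down, gripper open.
Joint ranges: [-2.89, 2.89], [-0.75, 2.08], [0.22, 2.7], [-1.18, 4.32], [0.11, 2.71], [-2.7, 2.7]. Speed limits (rad/s): [2.57, 2.57, 3.14, 3.14, 3.14, 3.14].

### API

Orientations are given as a unit quaternion [w, x, y, z].
In Python, from rig import get_state, get_image, sign_off, masks_of, tips_ahead gives the robot as it stands.
- The arm moves only by the tool play_rows, never from a script. Its argument "series" is a list of rows, each an object of numbers: "fingers": the closure, from -1 (fully open) to 1 (shut); "dx", "dy", "dz": the shift along the world's x, y, z in mm; "turn": the turn about the world's z in rad. A call has 1 to 20 rows; each row shifts and turns the pose as measured when the row begins; what a row does not reach is not made up. A row lasts 1/12 s, in which the tool goes at most 41.7 mm and 7.16 degrees, less where a joint would pass 70% of its speed; a pose out of reach is approached as far as the arm can. A call with a gripper value outside its range is refused whole. The fingers move at their own pace and stop on an object; "squeeze" is the grip in N (left out, the last holds). Time passes only in rows, so rows that do not move let the fingers close. It gives the time, the measured TCP pose, the force and the opening at its end, in the units of the state.
- get_state(): the state, without advancing time (a new reading comes with each control period).
- get_image(name): name is "side" or "top" or "wrist"; returns a dict with "pixels" (480x640x3 uint8, red, green, blue), "vfov" (degrees; the focal length in pixels is half the picture's height over the tangent of half this angle, whatever the lens; pixels are square), "cx", "cy" (the principal point, pixels), "rvec" (rotation vector, rad) and "tvec" (3), from world to camera coordinates, as OpenCV has them; the wrist camera has in their place "hand_eye" (4x4, takes a point from camera to tool coordinates, whose origin is the TCP and whose axes are the tool frame's). Camera axes: x right, y down, z forward; pixel columns grow to the right and rows downward; lengths in m; the calibration is good to about 2 mm. A picture is of the moment at which its call begins: read the wrist's pose just before it. There is no depth.
- sign_off(): hands the job in, once; it reports no verdict.
Trained networks look in a picture, given as the dict that the camera call returned (one of the last four; its "shot" number tells which), for a name from the list of things; names that differ only in an ending like _2 or _b are one class to them, and where a whole thing is asked for, a point or a joint stands for the part that bears it (a point fixed in the world has none). Each returns a list of dicts, best first, with "p" (0 to 1); they miss things now and then, are a little off and sometimes report something else, mostly with a low value. They report only what shows in the picture. A call takes as long as a camera call. They do not tell look-alikes from the thing itself.
- masks_of(picture, label): "region" (480x640 bool, what is visible of it) and "xy" ([column, row] in pixels, amid what is visible of it).
The state is a dict: "clock": time; "qpos": joint angles; "qd": joint speeds; "effort": joint torques, N m; "position": TCP position; "ee_rot": TCP orientation; "contact_force": force on the tool from outside, world axes, zero at the start; "moment": the same for the moment, N m; "width": finger opening in m.
Only numpy, scipy, OpenCV 4.12 (cv2) and the standard library are available. Lean on these libraries where they do the work, as an engineer would, in place of code of your own. Each camera call takes 0.05 s, during which the arm holds its last target. There are 200 camera calls.

## Working session

There is one attempt and no reset: what is moved stays moved. The work goes in short steps, Python scripts to look and compute and a tool call to move; the robot and the scene stay as the last step left them, time stands still between calls to the robot, and variables do not carry over. Pictures are saved under pics/ and viewed, about 8 in all and at most 12, crops included, and the job is handed in when it is done.

Besides the shell and the picture viewer there is one more tool, called after "Request:" as name(argument=value, ...), one argument or row to a line, values as JSON. play_rows: Moves the arm, as the interface text tells. Its arguments: {"type":"object","properties":{"series":{"type":"array"},"squeeze":{"type":"number"}},"required":["series"]}

```bash
ls; mkdir -p pics
cat > h.py <<'E'
import numpy as np,cv2
from rig import *
def save(im,name,box=None,scale=1):
    p=im["pixels"]
    if box: p=p[box[1]:box[3],box[0]:box[2]]
    p=cv2.resize(p,None,fx=scale,fy=scale,interpolation=cv2.INTER_CUBIC)
    cv2.imwrite("pics/"+name,p[:,:,::-1])
def cam(im):
    f=240/np.tan(np.radians(im["vfov"])/2)
    K=np.array([[f,0,im["cx"]],[0,f,im["cy"]],[0,0,1.]])
    if "rvec" in im: return K,cv2.Rodrigues(np.array(im["rvec"],float))[0],np.array(im["tvec"],float).ravel()
    from scipy.spatial.transform import Rotation as Ro
    s=get_state();q=s["ee_rot"];R=Ro.from_quat([q[1],q[2],q[3],q[0]]).as_matrix()
    H=np.array(im["hand_eye"]);Rc=R@H[:3,:3];t=R@H[:3,3]+np.array(s["position"])
    return K,Rc.T,-Rc.T@t
def proj(im,P):
    K,R,t=cam(im);c=np.atleast_2d(P)@R.T+t;u=c@K.T;return u[:,:2]/u[:,2:]
def ray(im,uv):
    K,R,t=cam(im);d=R.T@np.linalg.solve(K,[uv[0],uv[1],1.]);return -R.T@t,d/np.linalg.norm(d)
def onplane(im,uv,z):
    o,d=ray(im,uv);return o+d*(z-o[2])/d[2]
E
python3 - <<'E'
from h import *
s=get_state();print({k:np.round(v,3) for k,v in s.items()},tips_ahead)
for n in("side","top"):
    im=get_image(n);save(im,n+"0.png")
    K,R,t=cam(im);print(n,K[0,0],-R.T@t,R[2])
    for l in("sine_fixture","tilted_plate","work_block","strap","nut_grip","lever_grip","cam_lever","micrometer","loupe","engineer_square"):
        print(l,[(round(float(m["p"]),2),np.round(m["xy"]),int(m["region"].sum())) for m in masks_of(im,l)][:3])
E
```

```text
pics
{'clock': np.float64(0.0), 'qpos': array([-1.331,  0.277,  1.506,  0.   ,  1.361, -0.121]), 'qd': array([ 0.001, -0.   ,  0.   ,  0.   ,  0.001, -0.001]), 'effort': array([-2.0000e-03, -4.1678e+01, -2.4581e+01, -0.0000e+00,  1.1000e-02,
        0.0000e+00]), 'position': array([ 0.203, -0.538,  0.241]), 'ee_rot': array([-0.001,  0.823, -0.569, -0.001]), 'contact_force': array([ 0.186,  0.168, -0.13 ]), 'moment': array([ 0.003, -0.028, -0.023]), 'width': np.float64(0.086)} 0.011
side 555.1650248078089 [0.40268122 0.74871661 0.58203333] [ 0.13563644 -0.86174508 -0.48887439]
sine_fixture [(0.56, array([361., 242.]), 7466)]
tilted_plate [(0.87, array([365., 224.]), 4888)]
work_block [(0.97, array([383., 338.]), 1422), (0.87, array([382., 393.]), 2139), (0.76, array([396., 244.]), 772)]
strap [(0.76, array([381., 208.]), 1179)]
nut_grip [(0.92, array([376., 206.]), 1332), (0.47, array([365., 226.]), 4917)]
lever_grip [(0.52, array([324., 194.]), 274)]
cam_lever [(0.52, array([323., 191.]), 309), (0.42, array([380., 209.]), 1286)]
micrometer [(0.65, array([410., 230.]), 87)]
loupe [(0.6, array([380., 301.]), 387)]
engineer_square [(0.68, array([293., 229.]), 548)]
top 526.0036240503671 [ 0.34851853 -0.10523069  1.1853033 ] [ 0.1988263   0.02075291 -0.97981499]
sine_fixture [(0.78, array([380., 289.]), 5190)]
tilted_plate [(0.72, array([377., 288.]), 5120)]
work_block [(0.98, array([273., 316.]), 800), (0.9, array([212., 310.]), 839), (0.7, array([356., 316.]), 565)]
strap [(0.72, array([374., 302.]), 752)]
nut_grip [(0.9, array([374., 302.]), 1020), (0.46, array([380., 287.]), 5152), (0.39, array([454., 331.]), 455)]
lever_grip [(0.58, array([424., 251.]), 614)]
cam_lever [(0.68, array([375., 303.]), 922), (0.57, array([422., 252.]), 704)]
micrometer [(0.65, array([453., 329.]), 453)]
loupe [(0.72, array([317., 307.]), 224), (0.64, array([374., 300.]), 821)]
engineer_square [(0.8, array([439., 224.]), 730)]
```

View pics/side0.png

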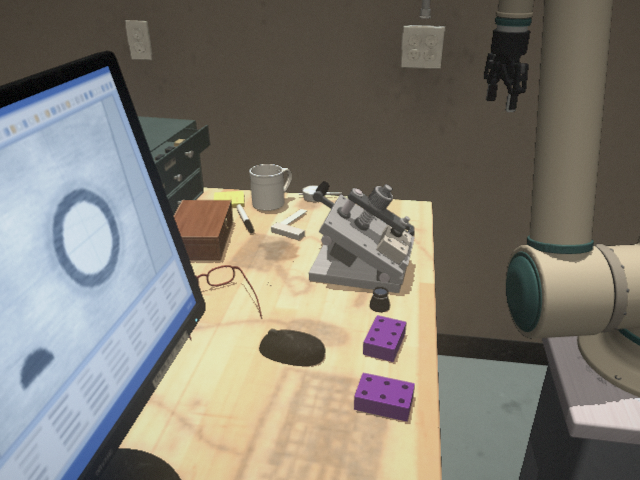

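View pics/top0.png

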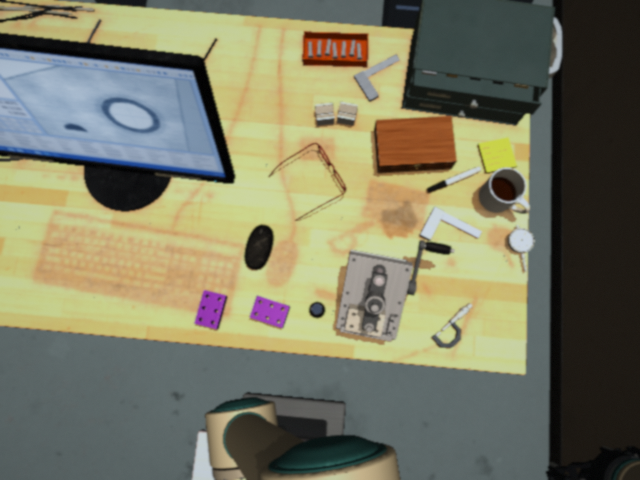

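The side view shows the sine plate at about (360,240), with its lever handle near (320,190). The purple look-alikes are at (384,338) and (385,395). In the top view the plate is at (375,295) and the handle at (437,248). Next I'll fit the fixture pose.

Run:
```python
from h import *
a=get_image("top");b=get_image("side")
save(a,"topc.png",(325,225,465,350),4); save(b,"sidec.png",(300,175,425,295),5)
pa=cv2.imread("pics/topc.png");pb=cv2.imread("pics/sidec.png")
h=max(pa.shape[0],pb.shape[0])
np.savez("f.npz",**{n+k:np.array(im[k]) for n,im in(("t",a),("s",b)) for k in("vfov","cx","cy","rvec","tvec")},
 tm=masks_of(a,"tilted_plate")[0]["region"],sm=masks_of(b,"tilted_plate")[0]["region"],tf=masks_of(a,"sine_fixture")[0]["region"],sf=masks_of(b,"sine_fixture")[0]["region"])
from scipy.optimize import minimize
X=np.array([np.cos(np.pi/6),0,.5]);Z=np.array([-.5,0,np.cos(np.pi/6)]);O=np.array([-.023,0,.0877])
pl=np.array([O+x*X+np.array([0,y,0])+z*Z for x in(-.085,.085) for y in(-.065,.065) for z in(-.024,0)])
bs=np.array([[x,y,z] for x in(-.0875,.0875) for y in(-.065,.065) for z in(0,.02)])
M=[(im,masks_of(im,"tilted_plate")[0]["region"],masks_of(im,"sine_fixture")[0]["region"]) for im in(a,b)]
def W(p,P):
    c,s=np.cos(p[2]),np.sin(p[2]);return P@np.array([[c,-s,0],[s,c,0],[0,0,1]]).T+[p[0],p[1],0]
def sil(im,p,Ps):
    m=np.zeros((480*4,640*4),np.uint8)
    for P in Ps: cv2.fillConvexPoly(m,cv2.convexHull(np.round(proj(im,W(p,P))*4+1.5).astype(np.int32)),1)
    return cv2.resize(m.astype(np.float32),(640,480),interpolation=cv2.INTER_AREA)
def cost(p):
    c=0
    for im,mp,mf in M:
        s=sil(im,p,[pl]);t=cv2.dilate(sil(im,p,[pl,bs]),None)
        c+=np.abs(s-mp).sum()/mp.sum()
    return c
p0=onplane(a,(377,288),.09)
best=min((minimize(cost,[p0[0]+dx,p0[1]+dy,w],method="Nelder-Mead",options=dict(initial_simplex=[[p0[0]+dx+e[0],p0[1]+dy+e[1],w+e[2]] for e in((0,0,0),(.01,0,0),(0,.01,0),(0,0,.08))])) for dx in(-.01,.015) for dy in(0,) for w in(-.1,0.05)),key=lambda r:r.fun)
print(best.x,best.fun)
for im,n in((a,"topf.png"),(b,"sidef.png")):
    q=im["pixels"].copy();x0,y0,x1,y1=(325,225,465,350) if im is a else (300,175,425,295);S=5
    q=cv2.resize(q[y0:y1,x0:x1],None,fx=S,fy=S,interpolation=cv2.INTER_CUBIC)
    for P,c in((pl,(255,0,0)),(bs,(0,255,0))):
        uv=(proj(im,W(best.x,P))+.5-[x0,y0])*S
        for i in range(8):
            for k in(1,2,4):
                if not i&k: cv2.line(q,tuple(map(int,uv[i])),tuple(map(int,uv[i|k])),c,1)
    cv2.imwrite("pics/"+n,q[:,:,::-1])
np.save("pose.npy",best.x)
```

```text
[ 0.47794803 -0.19137109 -0.14659276] 0.8101965151811253
```

View pics/topf.png

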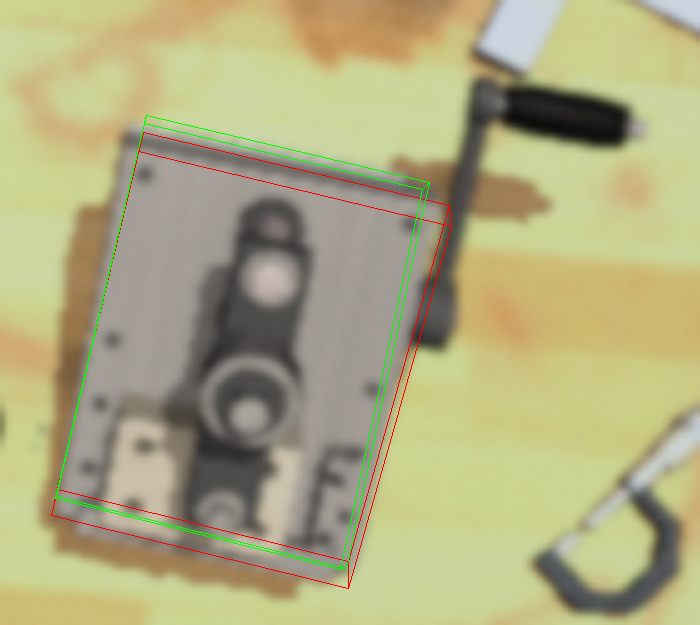

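View pics/sidef.png

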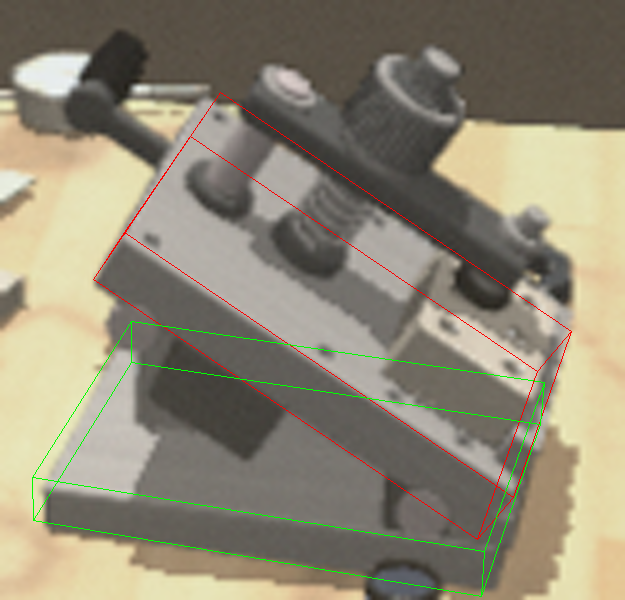

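```bash
cat >> h.py <<'E'
Xp=np.array([np.cos(np.pi/6),0,.5]);Zp=np.array([-.5,0,np.cos(np.pi/6)]);Op=np.array([-.023,0,.0877])
def W(p,P):
    c,s=np.cos(p[2]),np.sin(p[2]);return np.atleast_2d(P)@np.array([[c,-s,0],[s,c,0],[0,0,1]]).T+[p[0],p[1],0]
def PW(p,P):
    P=np.atleast_2d(P)/1000.;return W(p,Op+P[:,:1]*Xp+P[:,1:2]*[0,1,0]+P[:,2:]*Zp)
E
python3 - <<'E'
from h import *
from scipy.optimize import least_squares
z=np.load("f.npz");I={n:{k:z[n+k] for k in("vfov","cx","cy","rvec","tvec")} for n in"ts"}
T=[((127,140),(85,65,0)),((432,208),(85,-65,0)),((347,578),(-85,-65,0)),((57,502),(-85,65,0)),((270,275),(62,0,58)),((247,415),(22,0,97)),((508,103),(120,-86,-40)),((628,130),(120,-138,-40))]
S=[((125,232),(85,65,0)),((515,490),(-85,65,0)),((218,95),(85,-65,0)),((288,87),(62,0,58)),((440,60),(22,0,97)),((90,95),(120,-86,-40)),((125,45),(120,-138,-40))]
obs=[("t",np.array(u)/5+[324.5,224.5],P) for u,P in T]+[("s",np.array(u)/5+[299.5,174.5],P) for u,P in S]
f=lambda p:np.concatenate([proj(I[n],PW(p,P))[0]-u for n,u,P in obs])
r=least_squares(f,np.load("pose.npy"),loss="soft_l1")
print(r.x);print(np.round(f(r.x).reshape(-1,2),1))
p=r.x;np.save("pose.npy",p)
for n,P in dict(handle0=(120,-112,-40),pivot=(22,-112,-40),nut_open=(22,0,85),nut_cl=(22,0,76),blockleft=(-47.6,34.2,5),home=(-47.6,-3.9,0)).items(): print(n,np.round(PW(p,P)[0]*1000,1))
for a in np.arange(0,1.76,.25): print(a,np.round(PW(p,(22+98*np.cos(a),-112,-40+98*np.sin(a)))[0]*1000,1))
s=get_state();print(s["clock"])
E
```

```text
[ 0.48273176 -0.18860304 -0.10872055]
[[ 0.   0.8]
 [ 2.  -0.2]
 [ 1.1 -1.1]
 [-0.7  1.8]
 [ 0.2  1.2]
 [ 0.3  0.1]
 [-0.4  0.6]
 [ 0.4  0.1]
 [-1.9  1.3]
 [-1.2  1.2]
 [-3.5  0.1]
 [ 0.4 -0.8]
 [-0.4  0.7]
 [ 0.6  1.2]
 [ 0.1  1.5]]
handle0 [ 570.9 -310.9  113.1]
pivot [ 486.5 -301.7   64.1]
nut_open [ 436.6 -183.6  172.3]
nut_cl [ 441.  -184.1  164.5]
blockleft [ 420.1 -147.4   68.2]
home [ 418.5 -185.5   63.9]
0.0 [ 570.9 -310.9  113.1]
0.25 [ 556.2 -309.3  132.5]
0.5 [ 537.2 -307.2  147.7]
0.75 [ 515.1 -304.8  157.8]
1.0 [ 491.1 -302.2  161.9]
1.25 [ 466.9 -299.5  160.1]
1.5 [ 443.9 -297.   152.2]
1.75 [ 423.6 -294.8  138.8]
1.6
```

Request:
play_rows(
  series=[
    {"fingers": -1,"dx": 30,"dy": 19,"dz": 0,"turn": 0.09},
    {"fingers": -1,"dx": 30,"dy": 19,"dz": 0,"turn": 0.09},
    {"fingers": -1,"dx": 30,"dy": 19,"dz": 0,"turn": 0.09},
    {"fingers": -1,"dx": 30,"dy": 19,"dz": 0,"turn": 0.09},
    {"fingers": -1,"dx": 30,"dy": 19,"dz": 0,"turn": 0.09},
    {"fingers": -1,"dx": 30,"dy": 19,"dz": 0,"turn": 0.09},
    {"fingers": -1,"dx": 30,"dy": 19,"dz": 0,"turn": 0.09},
    {"fingers": -1,"dx": 30,"dy": 19,"dz": 0,"turn": 0.09},
    {"fingers": -1,"dx": 30,"dy": 19,"dz": 0,"turn": 0.09},
    {"fingers": -1,"dx": 30,"dy": 19,"dz": 0,"turn": 0.09},
    {"fingers": -1,"dx": 30,"dy": 19,"dz": 0,"turn": 0.09},
    {"fingers": -1,"dx": 30,"dy": 19,"dz": 0,"turn": 0.09},
  ],
  squeeze=40,
)

```text
clock: 2.6
position: [0.5706, -0.304, 0.2429]
ee_rot: [0.003, 0.999, -0.046, 0.002]
contact_force: [0.2, -1.1, 0.7]
width: 0.0851
```

Run:
```python
from h import *
im=get_image("wrist");p=np.load("pose.npy")
q=dict(im);q["pixels"]=im["pixels"].copy()
for P in((120,-86,-40),(120,-138,-40),(120,-112,-40),(85,-65,0),(-85,-65,0),(22,0,97),(62,0,58)):
    u=proj(im,PW(p,P))[0];print(P,u)
    cv2.circle(q["pixels"],tuple(map(int,np.clip(u,-9,700))),4,(255,0,0),1)
save(q,"w1.png")
```

```text
(120, -86, -40) [315.78330313 206.63804679]
(120, -138, -40) [314.725248   271.78476664]
(120, -112, -40) [315.2380914  240.20790022]
(85, -65, 0) [239.92706199 181.30341674]
(-85, -65, 0) [ 89.97809724 158.29436674]
(22, 0, 97) [-12.21781041  61.21203409]
(62, 0, 58) [120.13539808  66.94163765]
```

View pics/w1.png

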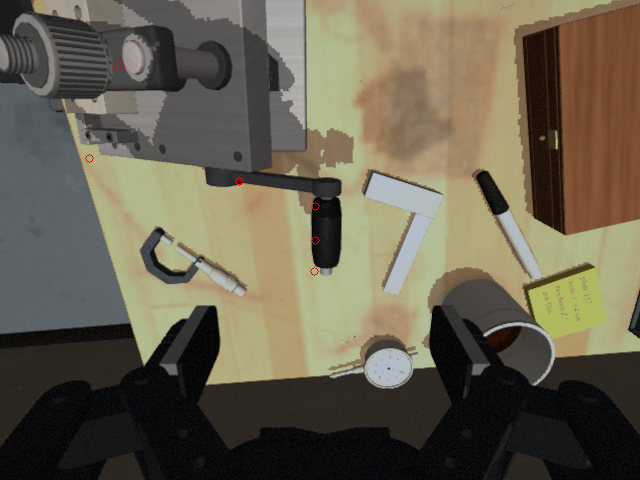

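Run:
```python
from h import *
p=np.load("pose.npy")
s=get_state();im=get_image("wrist");print(s["position"],get_state()["position"],s["ee_rot"],np.array(im["hand_eye"]).round(3),im["vfov"])
m=masks_of(im,"lever_grip");print([(round(float(a["p"]),2),a["xy"],a["region"].sum()) for a in m])
print(proj(im,PW(p,(120,-112,-40))))
g=cv2.cvtColor(im["pixels"],cv2.COLOR_RGB2GRAY)
r=(g<50)[150:290,290:350];ys,xs=np.nonzero(r);print(xs.mean()+290,np.percentile(ys,[2,98])+150)
for z in(.100,.113): print(onplane(im,(327,232),z))
```

```text
[ 0.57701534 -0.29950206  0.24248196] [ 0.57364812 -0.30170129  0.24229936] [ 9.41254397e-04  9.99093657e-01 -4.22026741e-02  5.46929808e-03] [[ 1.    -0.001 -0.001  0.   ]
 [ 0.001  0.945  0.327 -0.085]
 [ 0.    -0.327  0.945 -0.132]
 [ 0.     0.     0.     1.   ]] 65.67938081076419
[(0.59, [189.8, 86.4], np.int64(45301)), (0.56, [304.8, 203.9], np.int64(4070))]
[[323.94673277 233.98111734]]
314.9468085106383 [187. 272.]
[ 0.57302896 -0.31415372  0.1       ]
[ 0.573309   -0.30957339  0.113     ]
```

Request:
play_rows(
  series=[
    {"fingers": -1,"dy": -9,"dz": -20,"turn": -0.02},
    {"fingers": -1,"dz": -30},
    {"fingers": -1,"dz": -30},
    {"fingers": -1,"dz": -30},
    {"fingers": -1,"dz": -20},
    {"fingers": -1},
  ],
)

```text
invalid input at $.series[0]: expected keys fingers, dx, dy, dz, turn
```

Request:
play_rows(
  series=[
    {"fingers": -1},
  ],
)

```text
invalid input at $.series[0]: expected keys fingers, dx, dy, dz, turn
```

Request:
play_rows(
  series=[
    {"fingers": -1,"dx": 0,"dy": -9,"dz": -20,"turn": -0.02},
    {"fingers": -1,"dx": 0,"dy": 0,"dz": -30,"turn": 0},
    {"fingers": -1,"dx": 0,"dy": 0,"dz": -30,"turn": 0},
    {"fingers": -1,"dx": 0,"dy": 0,"dz": -30,"turn": 0},
    {"fingers": -1,"dx": 0,"dy": 0,"dz": -20,"turn": 0},
    {"fingers": -1,"dx": 0,"dy": 0,"dz": 0,"turn": 0},
  ],
)

```text
clock: 3.25
position: [0.5668, -0.3175, 0.1113]
ee_rot: [0.007, 0.998, -0.061, 0.003]
contact_force: [-1.1, 0.6, -0.5]
width: 0.0853
```

Request:
play_rows(
  series=[
    {"fingers": -1,"dx": 4,"dy": 4,"dz": -5,"turn": 0.01},
    {"fingers": -0.5,"dx": 0,"dy": 0,"dz": 0,"turn": 0},
    {"fingers": 1,"dx": 0,"dy": 0,"dz": 0,"turn": 0},
    {"fingers": 1,"dx": 0,"dy": 0,"dz": 0,"turn": 0},
    {"fingers": 1,"dx": 0,"dy": 0,"dz": 0,"turn": 0},
    {"fingers": 1,"dx": 0,"dy": 0,"dz": 0,"turn": 0},
    {"fingers": 1,"dx": 0,"dy": 0,"dz": 0,"turn": 0},
    {"fingers": 1,"dx": 0,"dy": 0,"dz": 0,"turn": 0},
  ],
  squeeze=40,
)

```text
clock: 3.92
position: [0.5709, -0.3172, 0.1125]
ee_rot: [0.01, 0.998, -0.057, 0.006]
contact_force: [-0.8, -0.8, -2.9]
width: 0.0205
```

Request:
play_rows(
  series=[
    {"fingers": 1,"dx": -6.8,"dy": 0.7,"dz": 10.2,"turn": 0},
    {"fingers": 1,"dx": -8,"dy": 0.9,"dz": 9.3,"turn": 0},
    {"fingers": 1,"dx": -9,"dy": 1,"dz": 8.2,"turn": 0},
    {"fingers": 1,"dx": -10,"dy": 1.1,"dz": 7,"turn": 0},
    {"fingers": 1,"dx": -10.7,"dy": 1.2,"dz": 5.7,"turn": 0},
    {"fingers": 1,"dx": 0,"dy": 0,"dz": 0,"turn": 0},
  ],
)

```text
clock: 4.42
position: [0.5197, -0.3122, 0.1555]
ee_rot: [0.011, 0.998, -0.056, 0.003]
contact_force: [-3.2, -0.9, -4.9]
width: 0.0208
```

Request:
play_rows(
  series=[
    {"fingers": 1,"dx": -11.7,"dy": 1.3,"dz": 3.4,"turn": 0},
    {"fingers": 1,"dx": -12,"dy": 1.3,"dz": 1.9,"turn": 0},
    {"fingers": 1,"dx": -12.1,"dy": 1.3,"dz": 0.4,"turn": 0},
    {"fingers": 1,"dx": -12.1,"dy": 1.3,"dz": -1.1,"turn": 0},
    {"fingers": 1,"dx": -12,"dy": 1.3,"dz": -2.6,"turn": 0},
    {"fingers": 1,"dx": -11.4,"dy": 1.3,"dz": -4.1,"turn": 0},
    {"fingers": 1,"dx": 0,"dy": 0,"dz": 0,"turn": 0},
  ],
)

```text
clock: 5.0
position: [0.4427, -0.3046, 0.1508]
ee_rot: [0.012, 0.998, -0.058, 0.008]
contact_force: [3.0, -0.9, -7.0]
width: 0.0205
```

Request:
play_rows(
  series=[
    {"fingers": 1,"dx": -10,"dy": 1,"dz": -6.5,"turn": 0},
    {"fingers": 1,"dx": -9.5,"dy": 1,"dz": -7.5,"turn": 0},
    {"fingers": 1,"dx": -2,"dy": 0.3,"dz": -2,"turn": 0},
    {"fingers": 1,"dx": 0,"dy": 0,"dz": 0,"turn": 0},
  ],
)

```text
clock: 5.33
position: [0.4238, -0.3028, 0.1385]
ee_rot: [0.014, 0.998, -0.059, 0.017]
contact_force: [4.4, -0.4, -7.7]
width: 0.0205
```

Request:
play_rows(
  series=[
    {"fingers": 1,"dx": -4,"dy": 0.4,"dz": -4,"turn": 0},
    {"fingers": 1,"dx": -2,"dy": 0,"dz": -2,"turn": 0},
    {"fingers": 1,"dx": 0,"dy": 0,"dz": 0,"turn": 0},
  ],
)

```text
clock: 5.58
position: [0.4243, -0.3029, 0.1389]
ee_rot: [0.015, 0.998, -0.061, 0.026]
contact_force: [4.8, -2.3, -8.8]
width: 0.0202
```

Request:
play_rows(
  series=[
    {"fingers": -1,"dx": 0,"dy": 0,"dz": 0,"turn": 0},
    {"fingers": -1,"dx": 0,"dy": 0,"dz": 0,"turn": 0},
    {"fingers": -1,"dx": 0,"dy": 0,"dz": 0,"turn": 0},
    {"fingers": -1,"dx": 0,"dy": 0,"dz": 20,"turn": 0},
    {"fingers": -1,"dx": 0,"dy": 0,"dz": 35,"turn": 0},
    {"fingers": -1,"dx": 0,"dy": 0,"dz": 35,"turn": 0},
    {"fingers": -1,"dx": 0,"dy": 0,"dz": 25,"turn": 0},
    {"fingers": -1,"dx": 0,"dy": 0,"dz": 0,"turn": 0},
  ],
)

```text
clock: 6.25
position: [0.4171, -0.299, 0.2568]
ee_rot: [0.011, 0.998, -0.061, 0.018]
contact_force: [0.8, -0.6, 0.2]
width: 0.0857
```

```bash
cat >> h.py <<'E'
def fx(off=(0,0,0)):
    from scipy.spatial.transform import Rotation as Ro
    s=get_state();p=np.load("pose.npy");q=s["ee_rot"];R=Ro.from_quat([q[1],q[2],q[3],q[0]]).as_matrix()
    P=np.array(s["position"])+R@np.array(off);c,sn=np.cos(p[2]),np.sin(p[2])
    d=P-[p[0],p[1],0];f=np.array([c*d[0]+sn*d[1],-sn*d[0]+c*d[1],d[2]])-Op
    pf=np.array([f@Xp,f[1],f@Zp])*1000
    print("t",round(float(s["clock"]),2),"pos",np.round(np.array(s["position"])*1000,1),"plate",np.round(pf,1),"toolz",np.round(R[:,2],3),"yaw",round(float(np.arctan2(R[1,0],R[0,0])),3),"F",np.round(s["contact_force"],1),"M",np.round(s["moment"],2),"w",round(float(s["width"])*1000,1),"q",np.round(s["qpos"],2))
E
python3 -c "
from h import *;fx()"
```

```text
t 6.25 pos [ 417.1 -299.   256.8] plate [  58.3 -116.8  161.6] toolz [ 0.035 -0.025 -0.999] yaw -0.122 F [ 0.8 -0.6  0.2] M [-0.04 -0.02  0.02] w 85.7 q [-0.76  0.15  1.64  0.01  1.31 -0.64]
```

Request:
play_rows(
  series=[
    {"fingers": -1,"dx": 1,"dy": 18,"dz": 0,"turn": -0.12},
    {"fingers": -1,"dx": 1,"dy": 18,"dz": 0,"turn": -0.12},
    {"fingers": -1,"dx": 1,"dy": 18,"dz": 0,"turn": -0.12},
    {"fingers": -1,"dx": 1,"dy": 18,"dz": 0,"turn": -0.12},
    {"fingers": -1,"dx": 1,"dy": 18,"dz": 0,"turn": -0.12},
    {"fingers": -1,"dx": 1,"dy": 18,"dz": 0,"turn": -0.12},
    {"fingers": -1,"dx": 1,"dy": 18,"dz": 0,"turn": -0.12},
    {"fingers": -1,"dx": 1,"dy": 18,"dz": 0,"turn": -0.12},
    {"fingers": -1,"dx": 1,"dy": 18,"dz": 0,"turn": -0.12},
    {"fingers": -1,"dx": 1,"dy": 18,"dz": 0,"turn": -0.12},
    {"fingers": -1,"dx": 1,"dy": 18,"dz": 0,"turn": -0.12},
    {"fingers": -1,"dx": 0,"dy": 18,"dz": 0,"turn": -0.12},
    {"fingers": -1,"dx": 0,"dy": 18,"dz": 0,"turn": -0.12},
    {"fingers": -1,"dx": 0,"dy": 0,"dz": 0,"turn": 0},
  ],
)

```text
clock: 7.42
position: [0.4159, -0.055, 0.2489]
ee_rot: [-0.025, -0.642, 0.767, 0.009]
contact_force: [-0.2, -0.1, -0.3]
width: 0.0854
```

Run:
```python
from h import *
fx();p=np.load("pose.npy");im=get_image("wrist");save(im,"w2.png")
for P in((22,0,106),(62,0,58),(-85,65,0),(85,65,0),(-73,34.2,25),(-22,34.2,25)): print(P,proj(im,PW(p,P))[0].round())
fx()
```

```text
t 7.42 pos [415.9 -55.  248.9] plate [ 30.4 125.6 168.6] toolz [-0.05  -0.017 -0.999] yaw -1.747 F [-0.2 -0.1 -0.3] M [0.   0.   0.01] w 85.4 q [-0.27  0.06  1.76 -0.03  1.36  1.48]
(22, 0, 106) [553. 203.]
(62, 0, 58) [547.  84.]
(-85, 65, 0) [384. 202.]
(85, 65, 0) [408.   1.]
(-73, 34.2, 25) [425. 211.]
(-22, 34.2, 25) [436. 167.]
t 7.47 pos [416.  -56.4 248.9] plate [ 30.6 124.2 168.4] toolz [-0.05  -0.019 -0.999] yaw -1.743 F [ 0.5 -0.4  0. ] M [-0.02 -0.01  0.03] w 85.5 q [-0.27  0.06  1.76 -0.03  1.36  1.48]
```

View pics/w2.png

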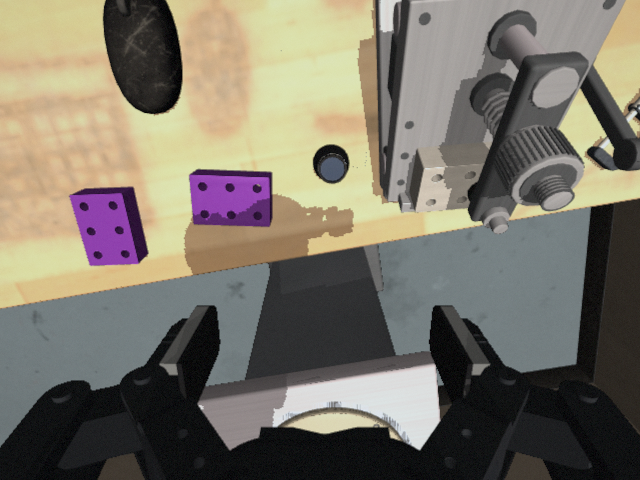

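Request:
play_rows(
  series=[
    {"fingers": -1,"dx": 5,"dy": -6,"dz": -20,"turn": 0.03},
    {"fingers": -1,"dx": 5,"dy": -6,"dz": -30,"turn": 0.03},
    {"fingers": -1,"dx": 0,"dy": 0,"dz": -35,"turn": 0},
    {"fingers": -1,"dx": 0,"dy": 0,"dz": -35,"turn": 0},
    {"fingers": -1,"dx": 0,"dy": 0,"dz": -25,"turn": 0},
    {"fingers": -1,"dx": 0,"dy": 0,"dz": 0,"turn": 0},
    {"fingers": -1,"dx": 0,"dy": 0,"dz": 0,"turn": 0},
  ],
)

```text
clock: 8.05
position: [0.4254, -0.0752, 0.0994]
ee_rot: [-0.027, -0.674, 0.738, 0.004]
contact_force: [0.3, 1.1, -0.1]
width: 0.085
```

```bash
python3 -c "
from h import *;fx((0,0,.011))"
```

```text
t 8.05 pos [425.4 -75.2  99.4] plate [-40.1 106.1  24. ] toolz [-0.046 -0.031 -0.998] yaw -1.661 F [ 0.3  1.1 -0.1] M [ 0.03 -0.04 -0.04] w 85.0 q [-0.3   0.22  1.99 -0.05  0.97  1.39]
```

Request:
play_rows(
  series=[
    {"fingers": -1,"dx": -1,"dy": 7,"dz": -7,"turn": -0.02},
    {"fingers": -1,"dx": 0,"dy": 0,"dz": -5,"turn": 0},
    {"fingers": -1,"dx": 0,"dy": 0,"dz": 0,"turn": 0},
  ],
)

```text
clock: 8.3
position: [0.4263, -0.0707, 0.0897]
ee_rot: [-0.027, -0.667, 0.744, 0.002]
contact_force: [0.3, 0.6, 0.3]
width: 0.0853
```

Request:
play_rows(
  series=[
    {"fingers": -1,"dx": 0,"dy": 0,"dz": -4,"turn": 0},
    {"fingers": -1,"dx": 0,"dy": 0,"dz": 0,"turn": 0},
  ],
)

```text
clock: 8.47
position: [0.4281, -0.0719, 0.0876]
ee_rot: [-0.026, -0.668, 0.744, 0.0]
contact_force: [-0.5, -0.5, -0.6]
width: 0.0854
```

```bash
python3 -c "
from h import *;fx((0,0,.011))"
```

```text
t 8.47 pos [428.1 -71.9  87.6] plate [-43.9 109.7  12.6] toolz [-0.039 -0.034 -0.999] yaw -1.677 F [-0.5 -0.5 -0.6] M [ 0.   -0.02  0.01] w 85.4 q [-0.29  0.24  2.   -0.05  0.93  1.42]
```

Request:
play_rows(
  series=[
    {"fingers": -1,"dx": -3,"dy": 0,"dz": -5,"turn": 0},
    {"fingers": -1,"dx": 0,"dy": 0,"dz": 0,"turn": 0},
  ],
)

```text
clock: 8.63
position: [0.4261, -0.0726, 0.0836]
ee_rot: [-0.025, -0.668, 0.743, -0.001]
contact_force: [-0.4, 0.2, -0.3]
width: 0.0854
```

Request:
play_rows(
  series=[
    {"fingers": -1,"dx": 0,"dy": 0,"dz": -4,"turn": 0},
    {"fingers": -1,"dx": 0,"dy": 0,"dz": 0,"turn": 0},
  ],
)

```text
clock: 8.8
position: [0.4263, -0.0729, 0.0798]
ee_rot: [-0.025, -0.668, 0.743, -0.002]
contact_force: [-0.5, 0.2, 0.6]
width: 0.0854
```

```bash
python3 -c "
from h import *;fx((0,0,.011))"
```

```text
t 8.8 pos [426.3 -72.9  79.8] plate [-49.2 108.5   6.6] toolz [-0.034 -0.036 -0.999] yaw -1.676 F [-0.5  0.2  0.6] M [0.02 0.02 0.01] w 85.4 q [-0.29  0.24  2.02 -0.06  0.9   1.42]
```

Request:
play_rows(
  series=[
    {"fingers": -1,"dx": 1,"dy": 0.5,"dz": -4,"turn": 0},
    {"fingers": -1,"dx": 0,"dy": 0,"dz": 0,"turn": 0},
  ],
)

```text
clock: 8.97
position: [0.4274, -0.0724, 0.0755]
ee_rot: [-0.025, -0.668, 0.743, -0.002]
contact_force: [0.3, -0.0, -0.2]
width: 0.0859
```

Request:
play_rows(
  series=[
    {"fingers": -1,"dx": 1,"dy": 0,"dz": -4,"turn": 0},
    {"fingers": -1,"dx": 0,"dy": 0,"dz": 0,"turn": 0},
  ],
)

```text
clock: 9.13
position: [0.4286, -0.0723, 0.071]
ee_rot: [-0.025, -0.669, 0.743, -0.002]
contact_force: [-0.1, 0.3, -0.4]
width: 0.0852
```

```bash
python3 -c "
from h import *;fx((0,0,.011))"
```

```text
t 9.13 pos [428.6 -72.3  71. ] plate [-51.8 109.3  -2.1] toolz [-0.034 -0.036 -0.999] yaw -1.676 F [-0.1  0.3 -0.4] M [ 0.03 -0.01 -0.  ] w 85.2 q [-0.29  0.26  2.03 -0.06  0.88  1.42]
```

Request:
play_rows(
  series=[
    {"fingers": -1,"dx": -0.5,"dy": -4,"dz": 0,"turn": 0},
    {"fingers": -1,"dx": -0.5,"dy": -4,"dz": 0,"turn": 0},
    {"fingers": -1,"dx": 0,"dy": 0,"dz": 0,"turn": 0},
  ],
)

```text
clock: 9.38
position: [0.4275, -0.0808, 0.0705]
ee_rot: [-0.025, -0.669, 0.743, -0.002]
contact_force: [0.3, -0.3, -0.6]
width: 0.0851
```

Request:
play_rows(
  series=[
    {"fingers": -1,"dx": -0.4,"dy": -4,"dz": 0,"turn": 0},
    {"fingers": -1,"dx": 0,"dy": 0,"dz": 0,"turn": 0},
  ],
)

```text
clock: 9.55
position: [0.4272, -0.0847, 0.0707]
ee_rot: [-0.024, -0.668, 0.743, -0.001]
contact_force: [0.2, 0.3, 0.6]
width: 0.0856
```

Request:
play_rows(
  series=[
    {"fingers": -1,"dx": -0.4,"dy": -3,"dz": 0,"turn": 0},
    {"fingers": -1,"dx": 0,"dy": 0,"dz": 0,"turn": 0},
  ],
)

```text
clock: 9.72
position: [0.4269, -0.0876, 0.0708]
ee_rot: [-0.024, -0.668, 0.744, -0.001]
contact_force: [0.2, 0.8, 0.1]
width: 0.0854
```

```bash
python3 -c "
from h import *;fx((0,0,.011))"
```

```text
t 9.72 pos [426.9 -87.6  70.8] plate [-51.9  94.   -2.3] toolz [-0.034 -0.033 -0.999] yaw -1.677 F [0.2 0.8 0.1] M [-0.04 -0.01 -0.01] w 85.4 q [-0.33  0.26  2.03 -0.06  0.88  1.39]
```

Request:
play_rows(
  series=[
    {"fingers": -1,"dx": -0.4,"dy": -3,"dz": 0,"turn": 0},
    {"fingers": -1,"dx": 0,"dy": 0,"dz": 0,"turn": 0},
  ],
)

```text
clock: 9.88
position: [0.4266, -0.0905, 0.0708]
ee_rot: [-0.023, -0.668, 0.744, -0.001]
contact_force: [0.7, -0.4, -0.2]
width: 0.0852
```

Request:
play_rows(
  series=[
    {"fingers": -1,"dx": -0.4,"dy": -3,"dz": 0,"turn": 0},
    {"fingers": -1,"dx": 0,"dy": 0,"dz": 0,"turn": 0},
  ],
)

```text
clock: 10.05
position: [0.4263, -0.0936, 0.0709]
ee_rot: [-0.023, -0.668, 0.744, -0.001]
contact_force: [0.6, -0.3, -0.4]
width: 0.0853
```

Request:
play_rows(
  series=[
    {"fingers": -1,"dx": -0.4,"dy": -3,"dz": 0,"turn": 0},
    {"fingers": -1,"dx": 0,"dy": 0,"dz": 0,"turn": 0},
  ],
)

```text
clock: 10.22
position: [0.4265, -0.0936, 0.0713]
ee_rot: [-0.02, -0.667, 0.745, 0.001]
contact_force: [0.1, -0.2, -0.2]
width: 0.0855
```

```bash
python3 -c "
from h import *;fx((0,0,.011))"
```

```text
t 10.22 pos [426.5 -93.6  71.3] plate [-51.4  88.   -2. ] toolz [-0.031 -0.026 -0.999] yaw -1.682 F [ 0.1 -0.2 -0.2] M [ 0.02 -0.02  0.01] w 85.5 q [-0.35  0.26  2.02 -0.05  0.88  1.36]
```

Run:
```python
from h import *
fx()
w=get_image("wrist")["pixels"];s=get_image("side")["pixels"];t=get_image("top")["pixels"]
a=cv2.resize(w[100:400,300:640],(400,353));b=cv2.resize(s[165:305,300:460],(400,350),interpolation=3);b2=cv2.resize(t[220:350,310:460],(400,347),interpolation=3)
h=340
cv2.imwrite("pics/c3.png",cv2.resize(np.vstack([np.hstack([a[:h],b[:h]])]),(800,340))[:,:,::-1])
fx()
```

```text
t 10.22 pos [426.5 -93.6  71.3] plate [-45.6  88.3   7.4] toolz [-0.031 -0.026 -0.999] yaw -1.682 F [ 0.1 -0.2 -0.2] M [ 0.02 -0.02  0.01] w 85.5 q [-0.35  0.26  2.02 -0.05  0.88  1.36]
t 10.37 pos [426.5 -93.9  71.2] plate [-45.7  88.1   7.4] toolz [-0.031 -0.026 -0.999] yaw -1.681 F [1.4 5.3 2.1] M [ 0.6  -0.19  0.05] w 85.7 q [-0.35  0.26  2.02 -0.05  0.88  1.36]
```

View pics/c3.png

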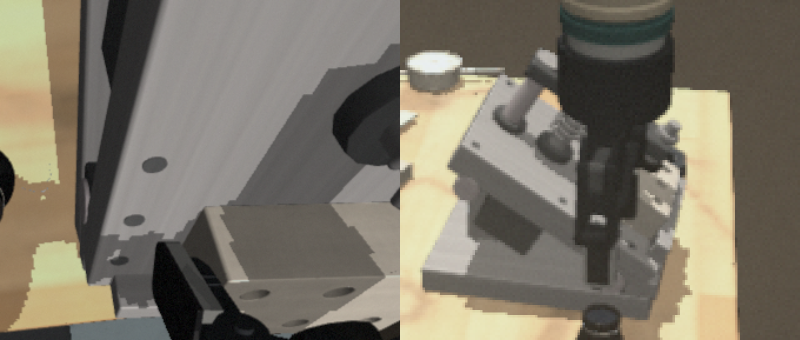

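Request:
play_rows(
  series=[
    {"fingers": -1,"dx": -0.4,"dy": -4,"dz": 0,"turn": 0},
    {"fingers": -1,"dx": -0.4,"dy": -4,"dz": 0,"turn": 0},
    {"fingers": -1,"dx": 0,"dy": 0,"dz": 0,"turn": 0},
  ],
)

```text
clock: 10.62
position: [0.4271, -0.093, 0.0724]
ee_rot: [-0.013, -0.664, 0.748, 0.006]
contact_force: [-0.3, 0.3, 0.3]
width: 0.0854
```

```bash
python3 -c "
from h import *;fx((0,0,.011))"
```

```text
t 10.62 pos [427.1 -93.   72.4] plate [-50.4  88.9  -1.3] toolz [-0.027 -0.008 -1.   ] yaw -1.69 F [-0.3  0.3  0.3] M [-0.01 -0.01 -0.  ] w 85.4 q [-0.36  0.26  2.02 -0.02  0.88  1.34]
```

Request:
play_rows(
  series=[
    {"fingers": -1,"dx": -1,"dy": -9,"dz": 1,"turn": 0.01},
  ],
)

```text
clock: 10.7
position: [0.4266, -0.094, 0.0734]
ee_rot: [-0.007, -0.665, 0.747, 0.011]
contact_force: [13.0, 58.5, 12.7]
width: 0.0855
```

```bash
python3 -c "
from h import *;fx((0,0,.011))"
```

```text
t 10.7 pos [426.6 -94.   73.4] plate [-50.2  88.   -0.2] toolz [-0.025  0.008 -1.   ] yaw -1.688 F [13.  58.5 12.7] M [ 7.31 -1.77  0.37] w 85.5 q [-0.37  0.26  2.02 -0.    0.89  1.31]
```

Request:
play_rows(
  series=[
    {"fingers": -1,"dx": -1,"dy": -9,"dz": 0,"turn": 0.01},
  ],
)

```text
clock: 10.78
position: [0.4267, -0.0933, 0.0743]
ee_rot: [0.001, -0.665, 0.747, 0.018]
contact_force: [10.0, 51.5, 25.8]
width: 0.0852
```

```bash
python3 -c "
from h import *;fx((0,0,.011))"
```

```text
t 10.78 pos [426.7 -93.3  74.3] plate [-49.8  88.9   0.5] toolz [-0.022  0.028 -0.999] yaw -1.686 F [10.  51.5 25.8] M [ 4.48 -1.    0.18] w 85.2 q [-0.39  0.26  2.02  0.02  0.9   1.28]
```

Request:
play_rows(
  series=[
    {"fingers": -1,"dx": 0,"dy": 5,"dz": 0,"turn": 0},
    {"fingers": -1,"dx": 2,"dy": 20,"dz": 5,"turn": 0},
    {"fingers": -1,"dx": 3,"dy": 30,"dz": 20,"turn": 0},
    {"fingers": -1,"dx": 0,"dy": 20,"dz": 35,"turn": 0},
    {"fingers": -1,"dx": 0,"dy": 0,"dz": 35,"turn": 0},
    {"fingers": -1,"dx": -10,"dy": 0,"dz": 35,"turn": 0},
    {"fingers": -1,"dx": -15,"dy": 0,"dz": 30,"turn": 0},
    {"fingers": -1,"dx": 0,"dy": 0,"dz": 0,"turn": 0},
    {"fingers": -1,"dx": 0,"dy": 0,"dz": 0,"turn": 0},
  ],
)

```text
clock: 11.53
position: [0.4033, -0.0182, 0.2404]
ee_rot: [-0.004, -0.666, 0.746, 0.016]
contact_force: [0.7, -0.7, -0.5]
width: 0.0853
```

Run:
```python
from h import *
fx();im=get_image("wrist");t=get_image("top");fx();p=np.load("pose.npy")
w=im["pixels"]
print("w",[(P,proj(im,PW(p,P))[0].round(1)) for P in((-73,34.2,25.4),(-22.2,34.2,25.4),(-22.2,-42,25.4),(-73,-42,25.4),(22,0,106),(62,0,58))])
print("t",[(P,proj(t,PW(p,P))[0].round(1)) for P in((-73,34.2,25.4),(-22.2,34.2,25.4),(-22.2,-42,25.4),(-73,-42,25.4))])
a=cv2.resize(w[0:330,340:640],(545,600),interpolation=3)
cv2.imwrite("pics/c4.png",a[:,:,::-1])
b=cv2.resize(t["pixels"][285:345,335:415],(800,600),interpolation=3);cv2.imwrite("pics/t4.png",b[:,:,::-1])
```

```text
t 11.53 pos [403.3 -18.2 240.4] plate [ 11.9 160.7 169.4] toolz [-0.027  0.018 -0.999] yaw -1.683 F [ 0.7 -0.7 -0.5] M [-0.04  0.01  0.  ] w 85.3 q [-0.23  0.03  1.82  0.01  1.33  1.45]
t 11.63 pos [403.1 -17.9 239.2] plate [ 11.1 161.  168.5] toolz [-0.029  0.019 -0.999] yaw -1.684 F [-0.2 -0.9  0.4] M [-0.01 -0.01 -0.04] w 85.5 q [-0.23  0.03  1.82  0.01  1.33  1.45]
w [((-73, 34.2, 25.4), array([483.1, 206.3])), ((-22.2, 34.2, 25.4), array([505.7, 157.7])), ((-22.2, -42, 25.4), array([613.6, 157.4])), ((-73, -42, 25.4), array([576.9, 206.2])), ((22, 0, 106), array([659.4, 193.8])), ((62, 0, 58), array([660.8,  64.4]))]
t [((-73, 34.2, 25.4), array([349.6, 330.2])), ((-22.2, 34.2, 25.4), array([354.2, 308.5])), ((-22.2, -42, 25.4), array([390.7, 316. ])), ((-73, -42, 25.4), array([385.6, 337.7]))]
```

View pics/c4.png

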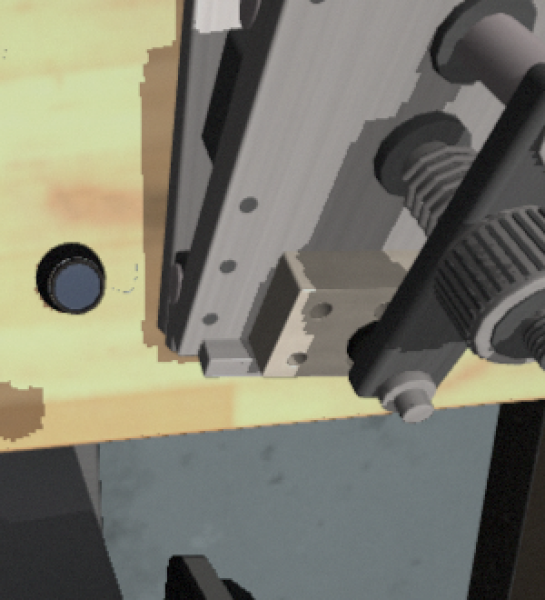

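Request:
play_rows(
  series=[
    {"fingers": -1,"dx": 6,"dy": -27,"dz": 0,"turn": 0.07},
    {"fingers": -1,"dx": 6,"dy": -27,"dz": 0,"turn": 0.07},
    {"fingers": -1,"dx": 6,"dy": -27,"dz": 0,"turn": 0.07},
    {"fingers": -1,"dx": 6,"dy": -27,"dz": 0,"turn": 0.07},
    {"fingers": -1,"dx": 6,"dy": -27,"dz": 0,"turn": 0.07},
    {"fingers": -1,"dx": 6,"dy": -27,"dz": 0,"turn": 0.05},
    {"fingers": -1,"dx": 0,"dy": 0,"dz": 0,"turn": 0},
    {"fingers": -1,"dx": 0,"dy": 0,"dz": 0,"turn": 0},
  ],
)

```text
clock: 12.3
position: [0.4351, -0.1882, 0.2244]
ee_rot: [0.013, 0.807, -0.59, -0.027]
contact_force: [0.2, -0.6, -0.7]
width: 0.0854
```

```bash
python3 -c "
from h import *;fx()"
```

```text
t 12.3 pos [ 435.1 -188.2  224.4] plate [ 47.2  -4.7 130.6] toolz [-0.06   0.011 -0.998] yaw -1.263 F [ 0.2 -0.6 -0.7] M [ 0.03 -0.01  0.02] w 85.4 q [-0.54  0.17  1.7  -0.02  1.33  0.73]
```

Request:
play_rows(
  series=[
    {"fingers": -1,"dx": 4,"dy": 4,"dz": -20,"turn": 0},
    {"fingers": -1,"dx": 1,"dy": 0,"dz": -25,"turn": 0},
    {"fingers": -1,"dx": 0,"dy": 0,"dz": -18,"turn": 0},
    {"fingers": -1,"dx": 0,"dy": 0,"dz": 0,"turn": 0},
    {"fingers": -1,"dx": 0,"dy": 0,"dz": 0,"turn": 0},
  ],
)

```text
clock: 12.72
position: [0.4376, -0.182, 0.154]
ee_rot: [0.014, 0.806, -0.591, -0.033]
contact_force: [0.3, -0.9, 0.0]
width: 0.0854
```

```bash
python3 -c "
from h import *;fx()"
```

```text
t 12.72 pos [ 437.6 -182.   154. ] plate [13.6  1.7 68.7] toolz [-0.069  0.016 -0.997] yaw -1.267 F [ 0.3 -0.9  0. ] M [-0.02  0.    0.02] w 85.4 q [-0.53  0.23  1.8  -0.02  1.17  0.75]
```

Request:
play_rows(
  series=[
    {"fingers": -1,"dx": 3,"dy": -2,"dz": 7,"turn": 0},
    {"fingers": 1,"dx": 0,"dy": 0,"dz": 0,"turn": 0},
    {"fingers": 1,"dx": 0,"dy": 0,"dz": 0,"turn": 0},
    {"fingers": 1,"dx": 0,"dy": 0,"dz": 0,"turn": 0},
    {"fingers": 1,"dx": 0,"dy": 0,"dz": 0,"turn": 0},
    {"fingers": 1,"dx": 0,"dy": 0,"dz": 0,"turn": 0},
  ],
  squeeze=60,
)

```text
clock: 13.22
position: [0.4424, -0.1848, 0.1653]
ee_rot: [0.015, 0.806, -0.591, -0.029]
contact_force: [-0.8, 2.0, -6.8]
width: 0.0389
```

```bash
python3 -c "
from h import *;fx()"
```

```text
t 13.22 pos [ 442.4 -184.8  165.3] plate [23.7 -0.6 76. ] toolz [-0.065  0.011 -0.998] yaw -1.267 F [-0.8  2.  -6.8] M [-0.31 -0.2  -0.51] w 38.9 q [-0.52  0.23  1.78 -0.02  1.2   0.75]
```

Request:
play_rows(
  series=[
    {"fingers": 1,"dx": 0.1,"dy": 0,"dz": -0.2,"turn": -0.11},
    {"fingers": 1,"dx": 0.1,"dy": 0,"dz": -0.2,"turn": -0.11},
    {"fingers": 1,"dx": 0.1,"dy": 0,"dz": -0.2,"turn": -0.11},
    {"fingers": 1,"dx": 0.1,"dy": 0,"dz": -0.2,"turn": -0.11},
  ],
)

```text
clock: 13.55
position: [0.438, -0.1853, 0.1674]
ee_rot: [-0.012, -0.653, 0.757, 0.034]
contact_force: [-4.3, -2.3, 2.6]
width: 0.0361
```

```bash
python3 -c "
from h import *;fx()"
```

```text
t 13.55 pos [ 438.  -185.3  167.4] plate [21.  -1.6 79.9] toolz [-0.063  0.036 -0.997] yaw -1.719 F [-4.3 -2.3  2.6] M [0.31 0.59 0.65] w 36.1 q [-0.54  0.22  1.78 -0.    1.21  1.17]
```

Request:
play_rows(
  series=[
    {"fingers": 1,"dx": 0.2,"dy": 0,"dz": -0.5,"turn": -0.11},
    {"fingers": 1,"dx": 0.2,"dy": 0,"dz": -0.5,"turn": -0.11},
    {"fingers": 1,"dx": 0.2,"dy": 0,"dz": -0.5,"turn": -0.11},
    {"fingers": 1,"dx": 0.1,"dy": 0,"dz": -0.5,"turn": -0.06},
  ],
)

```text
clock: 13.88
position: [0.4356, -0.1834, 0.1694]
ee_rot: [-0.006, -0.491, 0.87, 0.039]
contact_force: [0.1, -4.0, -2.7]
width: 0.0367
```

Run:
```python
from h import *
fx()
```

```text
t 13.88 pos [ 435.6 -183.4  169.4] plate [19.7  0.1 83. ] toolz [-0.049  0.063 -0.997] yaw -2.116 F [ 0.1 -4.  -2.7] M [ 1.59 -1.12  1.79] w 36.7 q [-0.57  0.22  1.78  0.03  1.22  1.54]
```

Request:
play_rows(
  series=[
    {"fingers": -0.6,"dx": 0,"dy": 0,"dz": 0,"turn": 0},
    {"fingers": -0.6,"dx": 0,"dy": 0,"dz": 0,"turn": 0},
    {"fingers": -0.6,"dx": 0.5,"dy": 0,"dz": -1,"turn": 0.12},
    {"fingers": -0.6,"dx": 0.5,"dy": 0,"dz": -1,"turn": 0.12},
    {"fingers": -0.6,"dx": 0.5,"dy": 0,"dz": -1,"turn": 0.12},
    {"fingers": -0.6,"dx": 0.5,"dy": 0,"dz": -1,"turn": 0.12},
    {"fingers": -0.6,"dx": 0.5,"dy": 0,"dz": -1,"turn": 0.12},
    {"fingers": -0.6,"dx": 0.5,"dy": 0,"dz": -1,"turn": 0.12},
    {"fingers": -0.6,"dx": 0.5,"dy": 0,"dz": -1,"turn": 0.12},
    {"fingers": -0.6,"dx": 0,"dy": 0,"dz": 0,"turn": 0},
    {"fingers": -0.6,"dx": 0,"dy": 0,"dz": 0,"turn": 0},
  ],
)

```text
clock: 14.8
position: [0.4409, -0.1835, 0.1632]
ee_rot: [0.02, 0.814, -0.58, -0.032]
contact_force: [0.1, 0.6, -0.1]
width: 0.0684
```

Run:
```python
from h import *
fx()
```

```text
t 14.8 pos [ 440.9 -183.5  163.2] plate [21.2  0.5 75. ] toolz [-0.075  0.004 -0.997] yaw -1.239 F [ 0.1  0.6 -0.1] M [0.02 0.01 0.03] w 68.4 q [-0.52  0.23  1.78 -0.04  1.2   0.74]
```

Request:
play_rows(
  series=[
    {"fingers": -0.6,"dx": 2,"dy": 0,"dz": -4,"turn": 0},
    {"fingers": 1,"dx": 0,"dy": 0,"dz": 0,"turn": 0},
    {"fingers": 1,"dx": 0,"dy": 0,"dz": 0,"turn": 0},
    {"fingers": 1,"dx": 0,"dy": 0,"dz": 0,"turn": 0},
    {"fingers": 1,"dx": 0,"dy": 0,"dz": 0,"turn": 0},
    {"fingers": 1,"dx": 0.2,"dy": 0,"dz": -0.5,"turn": -0.11},
    {"fingers": 1,"dx": 0.2,"dy": 0,"dz": -0.5,"turn": -0.11},
    {"fingers": 1,"dx": 0.2,"dy": 0,"dz": -0.5,"turn": -0.11},
    {"fingers": 1,"dx": 0.2,"dy": 0,"dz": -0.5,"turn": -0.11},
    {"fingers": 1,"dx": 0.2,"dy": 0,"dz": -0.5,"turn": -0.11},
    {"fingers": 1,"dx": 0.2,"dy": 0,"dz": -0.5,"turn": -0.11},
    {"fingers": 1,"dx": 0.2,"dy": 0,"dz": -0.5,"turn": -0.11},
    {"fingers": 1,"dx": 0.2,"dy": 0,"dz": -0.5,"turn": -0.11},
  ],
)

```text
clock: 15.88
position: [0.4498, -0.1872, 0.1568]
ee_rot: [-0.005, -0.481, 0.876, 0.031]
contact_force: [-2.1, -2.7, 1.9]
width: 0.0363
```

Run:
```python
from h import *
fx()
```

```text
t 15.88 pos [ 449.8 -187.2  156.8] plate [26.  -2.2 64.8] toolz [-0.038  0.05  -0.998] yaw -2.138 F [-2.1 -2.7  1.9] M [ 3.61 -1.23  7.03] w 36.3 q [-0.55  0.24  1.78  0.02  1.18  1.57]
```

Request:
play_rows(
  series=[
    {"fingers": -0.6,"dx": 0,"dy": 0,"dz": 0,"turn": 0},
    {"fingers": -0.6,"dx": 0,"dy": 0,"dz": 0,"turn": 0},
    {"fingers": -0.6,"dx": -2,"dy": 1,"dz": 2,"turn": 0.12},
    {"fingers": -0.6,"dx": -2,"dy": 1,"dz": 2,"turn": 0.12},
    {"fingers": -0.6,"dx": -1,"dy": 1,"dz": 0,"turn": 0.12},
    {"fingers": -0.6,"dx": 0,"dy": 0,"dz": 0,"turn": 0.12},
    {"fingers": -0.6,"dx": 0,"dy": 0,"dz": 0,"turn": 0.12},
    {"fingers": -0.6,"dx": 0,"dy": 0,"dz": 0,"turn": 0.12},
    {"fingers": -0.6,"dx": 0,"dy": 0,"dz": 0,"turn": 0.12},
    {"fingers": -0.6,"dx": 0,"dy": 0,"dz": 0,"turn": 0},
    {"fingers": -0.6,"dx": 0,"dy": 0,"dz": 0,"turn": 0},
  ],
)

```text
clock: 16.8
position: [0.4432, -0.1844, 0.1598]
ee_rot: [0.019, 0.806, -0.592, -0.026]
contact_force: [-0.0, 0.3, 0.0]
width: 0.0685
```

Run:
```python
from h import *
fx()
s=get_image("side");t=get_image("top");save(s,"s5.png",(330,170,430,260),8)
print([(round(float(m["p"]),2),np.round(m["xy"])) for m in masks_of(s,"strap")][:1])
fx()
```

```text
t 16.8 pos [ 443.2 -184.4  159.8] plate [21.6 -0.1 70.8] toolz [-0.065 -0.001 -0.998] yaw -1.268 F [-0.   0.3  0. ] M [ 0.02 -0.01 -0.02] w 68.5 q [-0.52  0.23  1.79 -0.04  1.18  0.77]
[(0.59, array([379., 211.]))]
t 16.95 pos [ 443.1 -184.6  159.7] plate [21.4 -0.3 70.8] toolz [-0.065 -0.001 -0.998] yaw -1.267 F [-0.1 -0.4 -0.3] M [ 0.02 -0.04 -0.06] w 68.7 q [-0.52  0.23  1.79 -0.04  1.18  0.76]
```

View pics/s5.png

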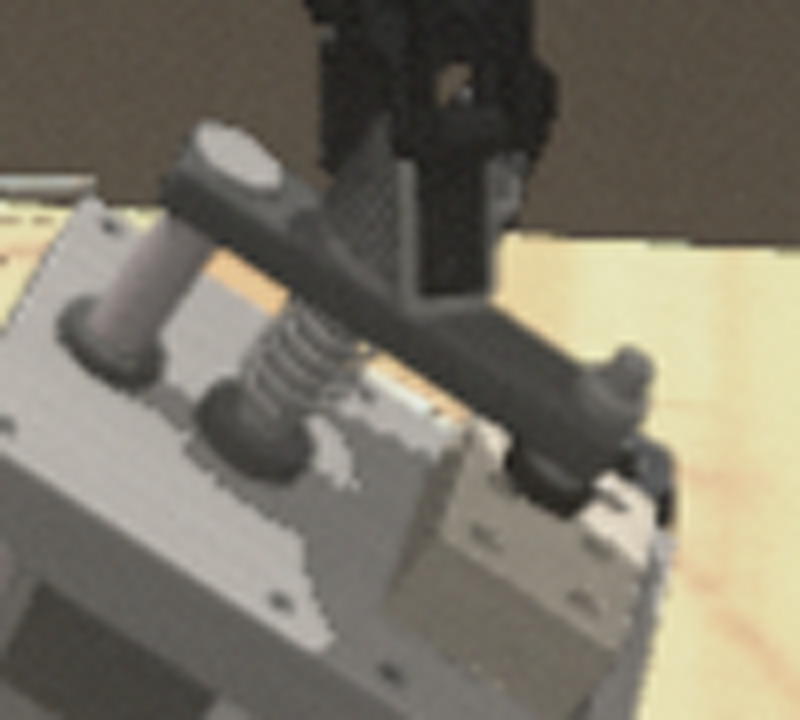

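Request:
play_rows(
  series=[
    {"fingers": -0.6,"dx": -1,"dy": 0.5,"dz": 3,"turn": 0},
    {"fingers": 1,"dx": 0,"dy": 0,"dz": 0,"turn": 0},
    {"fingers": 1,"dx": 0,"dy": 0,"dz": 0,"turn": 0},
    {"fingers": 1,"dx": 0,"dy": 0,"dz": 0,"turn": 0},
    {"fingers": 1,"dx": 0,"dy": 0,"dz": 0,"turn": 0},
    {"fingers": 1,"dx": 0,"dy": 0,"dz": -0.2,"turn": -0.11},
    {"fingers": 1,"dx": 0,"dy": 0,"dz": -0.2,"turn": -0.11},
    {"fingers": 1,"dx": 0,"dy": 0,"dz": -0.2,"turn": -0.11},
  ],
)

```text
clock: 17.62
position: [0.4389, -0.1855, 0.1654]
ee_rot: [-0.019, -0.692, 0.721, 0.03]
contact_force: [-4.3, 0.9, 7.4]
width: 0.0361
```

Run:
```python
from h import *
fx()
```

```text
t 17.62 pos [ 438.9 -185.5  165.4] plate [20.8 -1.7 77.7] toolz [-0.068  0.017 -0.998] yaw -1.612 F [-4.3  0.9  7.4] M [-0.35  0.89  0.07] w 36.1 q [-0.53  0.22  1.78 -0.02  1.2   1.09]
```

Request:
play_rows(
  series=[
    {"fingers": 1,"dx": 0,"dy": 0,"dz": -0.3,"turn": -0.11},
    {"fingers": 1,"dx": 0,"dy": 0,"dz": -0.3,"turn": -0.11},
    {"fingers": 1,"dx": 0,"dy": 0,"dz": -0.3,"turn": -0.11},
    {"fingers": 1,"dx": 0,"dy": 0,"dz": -0.3,"turn": -0.11},
  ],
)

```text
clock: 17.95
position: [0.4357, -0.1836, 0.1676]
ee_rot: [-0.013, -0.514, 0.857, 0.037]
contact_force: [-11.0, -2.6, 18.8]
width: 0.0363
```

Run:
```python
from h import *
fx()
```

```text
t 17.95 pos [ 435.7 -183.6  167.6] plate [18.9 -0.2 81.3] toolz [-0.06   0.05  -0.997] yaw -2.061 F [-11.   -2.6  18.8] M [0.55 1.8  0.78] w 36.3 q [-0.55  0.22  1.78  0.01  1.22  1.5 ]
```

Run:
```python
from h import *
p=np.load("pose.npy")
s=get_image("side");old=cv2.imread("pics/side0.png",0);new=cv2.cvtColor(s["pixels"],cv2.COLOR_RGB2GRAY)
d=proj(s,PW(p,[(-40,0,60),(-40,0,68.6)]));print("8.6mm ->",d[1]-d[0])
def match(new,old,box,S=8):
    x0,y0,x1,y1=box
    T=cv2.resize(old[y0:y1,x0:x1],None,fx=S,fy=S,interpolation=2);m=14
    I=cv2.resize(new[y0-m:y1+m,x0-m:x1+m],None,fx=S,fy=S,interpolation=2)
    r=cv2.matchTemplate(I,T,cv2.TM_CCOEFF_NORMED);_,v,_,l=cv2.minMaxLoc(r);return np.array(l)/S-m,round(v,3)
for b in((400,214,414,226),(399,213,412,222)): print(match(new,old,b))
```

```text
8.6mm -> [ 2.62375669 -3.35035129]
(array([ 1.5  , -3.125]), 0.905)
(array([ 1.75, -2.75]), 0.96)
```

Request:
play_rows(
  series=[
    {"fingers": -0.6,"dx": 0,"dy": 0,"dz": 0,"turn": 0},
    {"fingers": -0.6,"dx": 0,"dy": 0,"dz": 0,"turn": 0},
    {"fingers": -0.6,"dx": 1,"dy": 0,"dz": -1,"turn": 0.12},
    {"fingers": -0.6,"dx": 1,"dy": 0,"dz": -1,"turn": 0.12},
    {"fingers": -0.6,"dx": 1,"dy": 0,"dz": -1,"turn": 0.12},
    {"fingers": -0.6,"dx": 1,"dy": 0,"dz": -1,"turn": 0.12},
    {"fingers": -0.6,"dx": 1,"dy": 0,"dz": -1,"turn": 0.12},
    {"fingers": -0.6,"dx": 0,"dy": 0,"dz": 0,"turn": 0.12},
    {"fingers": -0.6,"dx": 0,"dy": 0,"dz": 0,"turn": 0.12},
    {"fingers": -0.6,"dx": 0,"dy": 0,"dz": 0,"turn": 0},
    {"fingers": -0.6,"dx": 0,"dy": 0,"dz": 0,"turn": 0},
  ],
)

```text
clock: 18.92
position: [0.4406, -0.1837, 0.1606]
ee_rot: [0.028, 0.826, -0.562, -0.029]
contact_force: [1.1, -0.3, -0.1]
width: 0.0682
```

Run:
```python
from h import *
fx()
```

```text
t 18.92 pos [ 440.6 -183.7  160.6] plate [19.6  0.3 72.8] toolz [-0.08  -0.014 -0.997] yaw -1.194 F [ 1.1 -0.3 -0.1] M [ 0.02 -0.05 -0.01] w 68.2 q [-0.5   0.23  1.79 -0.05  1.19  0.71]
```

Request:
play_rows(
  series=[
    {"fingers": 1,"dx": 2,"dy": 0,"dz": 0,"turn": 0},
    {"fingers": 1,"dx": 0,"dy": 0,"dz": 0,"turn": 0},
    {"fingers": 1,"dx": 0,"dy": 0,"dz": 0,"turn": 0},
    {"fingers": 1,"dx": 0,"dy": 0,"dz": 0,"turn": 0},
    {"fingers": 1,"dx": 0,"dy": 0,"dz": -0.2,"turn": -0.12},
    {"fingers": 1,"dx": 0,"dy": 0,"dz": -0.2,"turn": -0.12},
    {"fingers": 1,"dx": 0,"dy": 0,"dz": -0.2,"turn": -0.12},
    {"fingers": 1,"dx": 0,"dy": 0,"dz": -0.2,"turn": -0.12},
    {"fingers": 1,"dx": 0,"dy": 0,"dz": -0.2,"turn": -0.12},
    {"fingers": 1,"dx": 0,"dy": 0,"dz": -0.2,"turn": -0.12},
    {"fingers": 1,"dx": 0,"dy": 0,"dz": -0.2,"turn": -0.12},
  ],
)

```text
clock: 19.83
position: [0.4357, -0.1834, 0.1659]
ee_rot: [-0.019, -0.509, 0.859, 0.046]
contact_force: [-2.1, 3.2, 5.9]
width: 0.0363
```

Run:
```python
from h import *
fx()
```

```text
t 19.83 pos [ 435.7 -183.4  165.9] plate [18.   0.1 79.9] toolz [-0.079  0.059 -0.995] yaw -2.072 F [-2.1  3.2  5.9] M [ 1.39 -0.12  1.04] w 36.3 q [-0.55  0.23  1.77  0.01  1.24  1.52]
```

Request:
play_rows(
  series=[
    {"fingers": -1,"dx": 0,"dy": 0,"dz": 0,"turn": 0},
    {"fingers": -1,"dx": 0,"dy": 0,"dz": 0,"turn": 0},
    {"fingers": -1,"dx": 0,"dy": 0,"dz": 0,"turn": 0.05},
    {"fingers": -1,"dx": 0,"dy": 0,"dz": 25,"turn": 0.12},
    {"fingers": -1,"dx": 0,"dy": 0,"dz": 30,"turn": 0.12},
    {"fingers": -1,"dx": 0,"dy": -10,"dz": 15,"turn": 0.12},
    {"fingers": -1,"dx": -1,"dy": -11,"dz": 0,"turn": 0.12},
    {"fingers": -1,"dx": -1,"dy": -11,"dz": 0,"turn": 0.12},
    {"fingers": -1,"dx": -1,"dy": -11,"dz": 0,"turn": 0.12},
    {"fingers": -1,"dx": -1,"dy": -11,"dz": 0,"turn": 0.12},
    {"fingers": -1,"dx": -1,"dy": -11,"dz": 0,"turn": 0.12},
    {"fingers": -1,"dx": -1,"dy": -11,"dz": 0,"turn": 0.12},
    {"fingers": -1,"dx": -1,"dy": -11,"dz": 0,"turn": 0.12},
    {"fingers": -1,"dx": -1,"dy": -11,"dz": 0,"turn": 0.12},
    {"fingers": -1,"dx": -1,"dy": -11,"dz": 0,"turn": 0.12},
    {"fingers": -1,"dx": -1,"dy": -10,"dz": 0,"turn": 0.12},
    {"fingers": -1,"dx": 0,"dy": 0,"dz": 0,"turn": 0.12},
    {"fingers": -1,"dx": 0,"dy": 0,"dz": 0,"turn": 0.12},
    {"fingers": -1,"dx": 0,"dy": 0,"dz": 0,"turn": 0},
    {"fingers": -1,"dx": 0,"dy": 0,"dz": 0,"turn": 0},
  ],
)

```text
clock: 21.5
position: [0.4282, -0.3114, 0.2354]
ee_rot: [0.052, 0.996, -0.072, -0.008]
contact_force: [0.3, -0.2, 0.8]
width: 0.0855
```

```bash
cat > n.py <<'E'
from h import *
fx();p=np.load("pose.npy")
old=cv2.imread("pics/side0.png",0)
def match(new,old,box,S=8):
    x0,y0,x1,y1=box
    T=cv2.resize(old[y0:y1,x0:x1],None,fx=S,fy=S,interpolation=2);m=14
    I=cv2.resize(new[y0-m:y1+m,x0-m:x1+m],None,fx=S,fy=S,interpolation=2)
    r=cv2.matchTemplate(I,T,cv2.TM_CCOEFF_NORMED);_,v,_,l=cv2.minMaxLoc(r);return np.array(l)/S-m,round(v,3)
s=get_image("side");cv2.imwrite("pics/side_last.png",s["pixels"][:,:,::-1]);new=cv2.cvtColor(s["pixels"],cv2.COLOR_RGB2GRAY)
d=proj(s,PW(p,[(-40,0,60),(-40,0,68.6)]));d=d[1]-d[0]
for b in((400,214,414,226),(399,213,412,222),(345,185,365,200),(380,182,396,194),(374,190,392,204)):
    m,v=match(new,old,b);print(b,m,v,"lift mm",round(8.6*(m@d)/(d@d),2))
E
python3 n.py
```

```text
t 21.5 pos [ 428.2 -311.4  235.4] plate [  58.3 -128.   136.9] toolz [-0.024 -0.102 -0.994] yaw -0.144 F [ 0.3 -0.2  0.8] M [ 0.04 -0.    0.  ] w 85.5 q [-0.7   0.19  1.64 -0.1   1.26 -0.53]
(400, 214, 414, 226) [ 1.25 -2.75] 0.9 lift mm 5.93
(399, 213, 412, 222) [ 1.5 -2.5] 0.958 lift mm 5.85
(345, 185, 365, 200) [ 1.375 -1.875] 0.887 lift mm 4.7
(380, 182, 396, 194) [ 2.75 -3.5 ] 0.665 lift mm 9.0
(374, 190, 392, 204) [ 1.625 -2.125] 0.926 lift mm 5.41
```

Request:
play_rows(
  series=[
    {"fingers": -1,"dx": -3,"dy": 6,"dz": -30,"turn": 0.02},
    {"fingers": -1,"dx": 0,"dy": 3,"dz": -30,"turn": 0},
    {"fingers": -1,"dx": 0,"dy": 0,"dz": -28,"turn": 0},
    {"fingers": -1,"dx": 0,"dy": 0,"dz": 0,"turn": 0},
    {"fingers": -1,"dx": 0,"dy": 0,"dz": 0,"turn": 0},
  ],
)

```text
clock: 21.97
position: [0.4277, -0.3031, 0.1473]
ee_rot: [0.055, 0.996, -0.065, -0.005]
contact_force: [0.3, 0.8, 1.1]
width: 0.0853
```

```bash
python3 -c "
from h import *;fx()"
```

```text
t 21.97 pos [ 427.7 -303.1  147.3] plate [  13.1 -119.8   61.3] toolz [-0.017 -0.108 -0.994] yaw -0.13 F [0.3 0.8 1.1] M [ 0.05 -0.01  0.02] w 85.3 q [-0.69  0.25  1.8  -0.11  1.04 -0.5 ]
```

Request:
play_rows(
  series=[
    {"fingers": -1,"dx": -3,"dy": 0,"dz": -9,"turn": 0.01},
    {"fingers": 1,"dx": 0,"dy": 0,"dz": 0,"turn": 0},
    {"fingers": 1,"dx": 0,"dy": 0,"dz": 0,"turn": 0},
    {"fingers": 1,"dx": 0,"dy": 0,"dz": 0,"turn": 0},
    {"fingers": 1,"dx": 0,"dy": 0,"dz": 0,"turn": 0},
    {"fingers": 1,"dx": 0,"dy": 0,"dz": 0,"turn": 0},
    {"fingers": 1,"dx": 0,"dy": 0,"dz": 0,"turn": 0},
  ],
  squeeze=40,
)

```text
clock: 22.55
position: [0.4267, -0.3055, 0.1437]
ee_rot: [0.058, 0.997, -0.06, -0.002]
contact_force: [-0.4, 0.8, -2.3]
width: 0.0205
```

```bash
python3 -c "
from h import *;fx()"
```

```text
t 22.55 pos [ 426.7 -305.5  143.7] plate [  10.6 -122.3   58.5] toolz [-0.01  -0.114 -0.993] yaw -0.12 F [-0.4  0.8 -2.3] M [0.17 0.07 0.12] w 20.5 q [-0.69  0.25  1.81 -0.11  1.02 -0.51]
```

Request:
play_rows(
  series=[
    {"fingers": 1,"dx": 9.8,"dy": -1,"dz": 7.3,"turn": 0},
    {"fingers": 1,"dx": 10.7,"dy": -1.1,"dz": 6,"turn": 0},
    {"fingers": 1,"dx": 11.3,"dy": -1.2,"dz": 4.7,"turn": 0},
  ],
)

```text
clock: 22.8
position: [0.4569, -0.3085, 0.1598]
ee_rot: [0.057, 0.997, -0.06, -0.003]
contact_force: [-0.1, -1.6, -7.3]
width: 0.0205
```

```bash
python3 -c "
from h import *;fx()"
```

```text
t 22.8 pos [ 456.9 -308.5  159.8] plate [  45.  -121.9   57.3] toolz [-0.013 -0.113 -0.993] yaw -0.121 F [-0.1 -1.6 -7.3] M [-0.11 -0.09  0.17] w 20.5 q [-0.66  0.28  1.73 -0.11  1.08 -0.49]
```

```bash
cat >> h.py <<'E'
def lev(ox=5,oz=2):
    s=get_state();p=np.load("pose.npy");c,sn=np.cos(p[2]),np.sin(p[2])
    d=np.array(s["position"])-[p[0],p[1],0];f=np.array([c*d[0]+sn*d[1],-sn*d[0]+c*d[1],d[2]])-Op
    x,z=f@Xp*1000-22-ox,f@Zp*1000+40-oz;a=np.arctan2(z,x)
    F=np.array(s["contact_force"]);F=np.array([c*F[0]+sn*F[1],-sn*F[0]+c*F[1],F[2]])
    t=-np.sin(a)*Xp+np.cos(a)*Zp; r=np.cos(a)*Xp+np.sin(a)*Zp
    print("t",round(float(s["clock"]),2),"ang",round(a,3),"rad",round(float(np.hypot(x,z)),1),"Fopen",round(float(F@t),1),"Frad",round(float(F@r),1),"w",round(float(s["width"])*1e3,1))
E
python3 -c "
from h import *;lev()"
```

```text
t 22.8 ang 1.384 rad 97.0 Fopen 2.4 Frad -6.9 w 20.5
```

Request:
play_rows(
  series=[
    {"fingers": 1,"dx": 11.8,"dy": -1.3,"dz": 3.2,"turn": 0},
    {"fingers": 1,"dx": 12,"dy": -1.3,"dz": 1.7,"turn": 0},
  ],
)

```text
clock: 22.97
position: [0.4808, -0.3108, 0.1642]
ee_rot: [0.057, 0.997, -0.06, -0.004]
contact_force: [-0.8, -1.0, -4.9]
width: 0.0204
```

```bash
python3 -c "
from h import *;lev()"
```

```text
t 22.97 ang 1.131 rad 96.2 Fopen 1.1 Frad -4.8 w 20.4
```

Request:
play_rows(
  series=[
    {"fingers": 1,"dx": 8,"dy": -0.9,"dz": 0.4,"turn": 0},
  ],
)

```text
clock: 23.05
position: [0.4896, -0.3117, 0.1642]
ee_rot: [0.056, 0.997, -0.06, -0.004]
contact_force: [-0.4, -0.7, -2.6]
width: 0.021
```

```bash
python3 -c "
from h import *;lev()"
```

```text
t 23.05 ang 1.039 rad 95.9 Fopen 0.3 Frad -2.6 w 21.0
```

Request:
play_rows(
  series=[
    {"fingers": 1,"dx": 8,"dy": -0.9,"dz": -0.5,"turn": 0},
  ],
)

```text
clock: 23.13
position: [0.4979, -0.3125, 0.1636]
ee_rot: [0.056, 0.997, -0.06, -0.005]
contact_force: [-0.9, 0.4, -1.3]
width: 0.0205
```

```bash
python3 -c "
from h import *;lev()"
```

```text
t 23.13 ang 0.952 rad 95.7 Fopen 0.8 Frad -1.4 w 20.5
```

Request:
play_rows(
  series=[
    {"fingers": 1,"dx": 7,"dy": -0.8,"dz": -1.2,"turn": 0},
  ],
)

```text
clock: 23.22
position: [0.5056, -0.3133, 0.1623]
ee_rot: [0.056, 0.997, -0.059, -0.005]
contact_force: [0.1, 0.5, -0.5]
width: 0.0202
```

```bash
python3 -c "
from h import *;lev()"
```

```text
t 23.22 ang 0.87 rad 95.5 Fopen -0.2 Frad -0.5 w 20.2
```

Request:
play_rows(
  series=[
    {"fingers": 1,"dx": 7,"dy": -0.8,"dz": -1.7,"turn": 0},
  ],
)

```text
clock: 23.3
position: [0.5127, -0.314, 0.1605]
ee_rot: [0.056, 0.997, -0.059, -0.005]
contact_force: [-2.1, -0.1, 0.2]
width: 0.0203
```

```bash
python3 -c "
from h import *;lev()"
```

```text
t 23.3 ang 0.792 rad 95.3 Fopen 2.0 Frad -0.3 w 20.3
```

Request:
play_rows(
  series=[
    {"fingers": 1,"dx": 7,"dy": -0.8,"dz": -2.3,"turn": 0},
  ],
)

```text
clock: 23.38
position: [0.5194, -0.3147, 0.1583]
ee_rot: [0.056, 0.997, -0.059, -0.006]
contact_force: [-4.2, 1.0, 2.9]
width: 0.0204
```

```bash
python3 -c "
from h import *;lev()"
```

```text
t 23.38 ang 0.718 rad 95.2 Fopen 5.0 Frad 1.4 w 20.4
```

Request:
play_rows(
  series=[
    {"fingers": 1,"dx": 7,"dy": -0.8,"dz": -2.9,"turn": 0},
  ],
)

```text
clock: 23.47
position: [0.5261, -0.3154, 0.1557]
ee_rot: [0.056, 0.997, -0.059, -0.007]
contact_force: [-4.0, 0.9, 3.0]
width: 0.0206
```

```bash
python3 -c "
from h import *;lev()"
```

```text
t 23.47 ang 0.642 rad 95.1 Fopen 4.9 Frad 1.1 w 20.6
```

Request:
play_rows(
  series=[
    {"fingers": 1,"dx": 6.5,"dy": -0.8,"dz": -3.2,"turn": 0},
  ],
)

```text
clock: 23.55
position: [0.5327, -0.316, 0.1524]
ee_rot: [0.056, 0.997, -0.059, -0.007]
contact_force: [-3.6, 1.1, 2.0]
width: 0.0206
```

```bash
python3 -c "
from h import *;lev()"
```

```text
t 23.55 ang 0.565 rad 95.0 Fopen 4.2 Frad 0.1 w 20.6
```

Run:
```python
from h import *
from scipy.optimize import least_squares
p=np.load("pose.npy");c,sn=np.cos(p[2]),np.sin(p[2])
W_=np.array([(.4569,-.3085,.1598),(.4808,-.3108,.1642),(.4896,-.3117,.1642),(.4979,-.3125,.1636),(.5056,-.3133,.1623),(.5127,-.314,.1605),(.5194,-.3147,.1583),(.5261,-.3154,.1557),(.5327,-.316,.1524)])
d=W_-[p[0],p[1],0];f=np.c_[c*d[:,0]+sn*d[:,1],-sn*d[:,0]+c*d[:,1],d[:,2]]-Op
x,z=f@Xp*1000-22,f@Zp*1000+40
r=least_squares(lambda o:np.hypot(x-o[0],z-o[1])-98,[5,2]);o=r.x;print(o,np.arctan2(z-o[1],x-o[0]).round(3),r.fun.round(2))
# opening run reference: start 0 and stop 1.75
for q in((.5709,-.3172,.1125),(.5197,-.3122,.1555),(.4427,-.3046,.1508),(.4243,-.3029,.1389)):
    e=np.array(q)-[p[0],p[1],0];g=np.array([c*e[0]+sn*e[1],0,e[2]])-Op;print("open run",g@Xp*1000-22,g@Zp*1000+40)
```

```text
[1.61003805 1.64714082] [1.351 1.101 1.011 0.926 0.845 0.77  0.698 0.624 0.549] [-0.01  0.05 -0.03  0.03 -0.   -0.06 -0.08  0.05  0.04]
open run 98.30787320240421 -0.823209627233993
open run 75.25932346175497 62.135999920268134
open run 5.904919479709516 96.75069119840565
open run -16.045612299528262 95.68290022329091
```

Request:
play_rows(
  series=[
    {"fingers": 1,"dx": 10.4,"dy": -1.1,"dz": -6.5,"turn": 0},
    {"fingers": 1,"dx": 9.5,"dy": -1,"dz": -7.8,"turn": 0},
  ],
)

```text
clock: 23.72
position: [0.5529, -0.3179, 0.138]
ee_rot: [0.056, 0.997, -0.059, -0.008]
contact_force: [-2.6, 0.7, -0.7]
width: 0.0205
```

```bash
python3 -c "
from h import *;lev(1.6,1.6)"
```

```text
t 23.72 ang 0.295 rad 98.3 Fopen 1.5 Frad -2.4 w 20.5
```

Request:
play_rows(
  series=[
    {"fingers": 1,"dx": 8.4,"dy": -0.9,"dz": -8.9,"turn": 0},
    {"fingers": 1,"dx": 7.3,"dy": -0.8,"dz": -9.8,"turn": 0},
  ],
)

```text
clock: 23.88
position: [0.5702, -0.3196, 0.1166]
ee_rot: [0.056, 0.997, -0.059, -0.008]
contact_force: [-3.9, -1.0, -3.6]
width: 0.0204
```

```bash
python3 -c "
from h import *;lev(1.6,1.6)"
```

```text
t 23.88 ang 0.014 rad 98.4 Fopen -1.2 Frad -5.1 w 20.4
```

Request:
play_rows(
  series=[
    {"fingers": 1,"dx": 3,"dy": -0.3,"dz": -5,"turn": 0},
    {"fingers": 1,"dx": 2,"dy": -0.2,"dz": -4,"turn": 0},
  ],
)

```text
clock: 24.05
position: [0.5715, -0.3198, 0.1116]
ee_rot: [0.056, 0.997, -0.058, -0.015]
contact_force: [-16.8, 9.5, 42.2]
width: 0.0202
```

```bash
python3 -c "
from h import *;lev(1.6,1.6)"
```

```text
t 24.05 ang -0.037 rad 97.1 Fopen 45.6 Frad 4.1 w 20.2
```

Request:
play_rows(
  series=[
    {"fingers": 1,"dx": 0,"dy": 0,"dz": 0,"turn": 0},
    {"fingers": -1,"dx": 0,"dy": 0,"dz": 0,"turn": 0},
    {"fingers": -1,"dx": 0,"dy": 0,"dz": 0,"turn": 0},
    {"fingers": -1,"dx": 0,"dy": 0,"dz": 0,"turn": 0},
    {"fingers": -1,"dx": 0,"dy": 0,"dz": 0,"turn": 0},
    {"fingers": -1,"dx": 0,"dy": 0,"dz": 20,"turn": 0},
    {"fingers": -1,"dx": 0,"dy": 0,"dz": 35,"turn": 0},
    {"fingers": -1,"dx": 0,"dy": 0,"dz": 35,"turn": 0},
    {"fingers": -1,"dx": -10,"dy": -20,"dz": 30,"turn": 0},
    {"fingers": -1,"dx": -20,"dy": -30,"dz": 10,"turn": 0},
    {"fingers": -1,"dx": -20,"dy": -30,"dz": 0,"turn": 0},
    {"fingers": -1,"dx": 0,"dy": 0,"dz": 0,"turn": 0},
  ],
)

```text
clock: 25.05
position: [0.5291, -0.4029, 0.2428]
ee_rot: [0.058, 0.997, -0.056, -0.01]
contact_force: [0.1, 0.8, -0.5]
width: 0.0853
```

```bash
python3 n.py
python3 - <<'E'
from h import *
s=cv2.imread("pics/side_last.png");t=get_image("top");o=cv2.imread("pics/side0.png")
a=cv2.resize(s[175:295,300:425],(400,384),interpolation=3);b=cv2.resize(t["pixels"][215:350,325:485],(400,338),interpolation=3)[:,:,::-1]
c=np.zeros((384,800,3),np.uint8);c[:,:400]=a;c[:338,400:]=b;cv2.imwrite("pics/fin.png",c)
to=cv2.imread("pics/top0.png");g=cv2.absdiff(cv2.cvtColor(to,6),cv2.cvtColor(t["pixels"],7))
for n,(x,y,X,Y) in dict(mic=(428,300,475,352),sq=(420,205,482,240),loupe=(308,300,327,320)).items(): print(n,int((g[y:Y,x:X]>40).sum()))
E
```

```text
t 25.05 pos [ 529.1 -402.9  242.8] plate [ 157.5 -208.    88.1] toolz [-0.025 -0.114 -0.993] yaw -0.113 F [ 0.1  0.8 -0.5] M [ 0.08 -0.03  0.05] w 85.3 q [-0.7   0.39  1.34 -0.11  1.36 -0.57]
(400, 214, 414, 226) [-0.625  0.5  ] 0.949 lift mm -1.57
(399, 213, 412, 222) [-1.  1.] 0.966 lift mm -2.84
(345, 185, 365, 200) [-0.5    0.125] 0.854 lift mm -0.82
(380, 182, 396, 194) [-0.25  -0.125] 0.921 lift mm -0.11
(374, 190, 392, 204) [-0.875  1.125] 0.952 lift mm -2.88
mic 643
sq 120
loupe 0
```

View pics/fin.png

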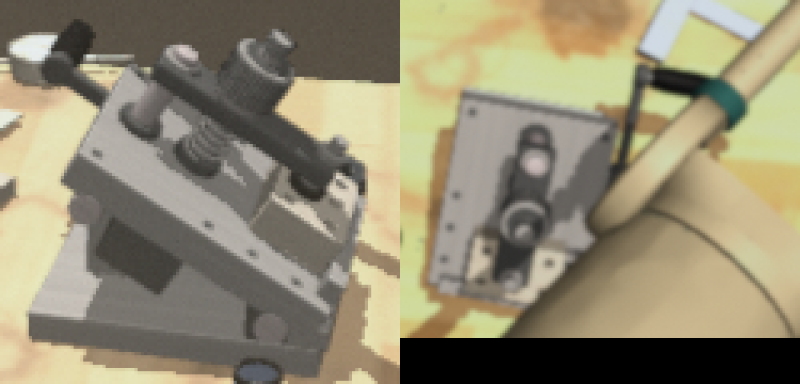

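The lever is closed, the strap sits lower on the block, and nothing is touching the gripper. I'm handing the job in.

```bash
python3 -c "
from h import *;fx();print(sign_off())"
```

```text
t 25.15 pos [ 531.2 -398.4  241.7] plate [ 158.4 -203.3   86.4] toolz [-0.024 -0.109 -0.994] yaw -0.111 F [-0.4  0.2  0.2] M [0.04 0.   0.01] w 85.5 q [-0.7   0.39  1.34 -0.1   1.36 -0.57]
the job is handed in; nothing more can be done
None
```

The job is done in the order asked and handed in at about 25 s of the 72 s allowed. I opened the lever to its stop, pushed the block flush against the side stop, and turned the nut clockwise in four strokes. I then closed the lever to its stop.

**What the checks showed**
- **Block:** it met a hard stop under the push. The wrist camera then put its two visible left corners within about 2 px of the home position.
- **Bite:** closing took 0–1 N until about 0.8 rad, then rose to about 5 N. That is roughly 46% of the 1.75 rad swing, slightly past halfway on closing, and I accepted it without a further nut adjustment.
- **Lever:** it went over centre and was firm at about 0 rad, with 45 N on the tool against the stop. The last picture shows it closed and the strap lower than at the start.

**Weak or out of line**
- **Pushing force:** it peaked at 58 N once the block was already on the stop, because I pushed harder before I realised it had seated.
- **Nut turn:** one stroke showed a 7 N m twist at the wrist, probably because the fingers dropped onto the strap. I never measured the nut's turn directly. The side camera suggests about 3 mm down (2 rad), but its readings vary by about 1 mm.
- **Tool tilt:** it drifted to about 6° off vertical during the work.
- **Bystanders:** nothing changed at the loupe. The arm partly hid the micrometer and try square in the last view, so I could not confirm they hadn't moved, though no move went near either at bench height.

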